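Bale the crushed cans and prove the catches hold

ROBOT

A 6-joint arm with a two-finger parallel gripper is mounted at the origin on the work surface. World frame = base frame: x ahead of the robot, y to its left, z up, the work surface at z = 0. Lengths are in m, angles in degrees, forces in N, time in s.
With the tool pointing down it reaches from about 0.4 to 0.825 m from the base axis. Payload 7 kg.
Tool frame: the origin (TCP) lies midway between the tips of the shut fingers; the grasp point (between the pads) lies 19 mm behind it; z points along the fingers, y is the line along which they close (so a half turn about z gives the same grasp; the last joint's range is limited). The gripper opens to 88 mm and grips with 3 to 60 N. Pads are 19 mm wide; open, the fingers measure 130 mm over their backs; the gripper's body (78 mm by 193 mm) begins 47 mm behind the grasp point.
Start: joints at [86.752, 20.546, 0.682, 0, -70.136, -16.507], TCP at [0.228, 0.635, 0.227] pointing down, gripper open.
Joint ranges: [-176.03, 176.03], [-82.01, 121.73], [-58.28, 71.71], [-173.87, 95.51], [-174.79, -0.11], [-173.66, 173.66]. Speed limits (degrees/s): [136.94, 136.94, 172.46, 180, 180, 180].

INTERFACE

Orientations are given as [roll, pitch, yaw] about the fixed x, y, z axes, in that order (R = Rz(yaw) Ry(pitch) Rx(roll)).
In Python, from plant import r gives the robot as it stands. The module is installed in compiled form; this text tells all that it offers.
- The arm moves only by the tool play_rows, never from a script. Its argument "rows" is a list of rows, each an object with "slide": the shift along the tool's x, y, z as a fraction of full scale, a list of three; "delta_rot": the turn, a rotation vector about the tool's x, y, z as a fraction of full scale, a list of three; "fingers": the opening, from -1 (shut) to 1 (fully open). In form: [{"slide": [x, y, z], "delta_rot": [rx, ry, rz], "fingers": fingers}, ...]. A call has 1 to 8 rows; each row shifts and turns the commanded pose from where the row before left it, along the tool's axes as they then stand; what a row does not reach is not made up. Full scale, the value 1, is 0.15 m for a shift and 0.08 rad for a turn. A row lasts 1/8 s, in which the tool goes at most 62.5 mm and 10.7 degrees, less where a joint would pass 70% of its speed; a pose out of reach is approached as far as the arm can. A call with a number of a shift or a turn outside -1 to 1 is refused whole. A call with a gripper value outside its range is refused whole. The fingers move at their own pace and stop on an object; "squeeze" is the grip in N (left out, the last holds). Time passes only in rows, so rows that do not move let the fingers close. It gives the time, the measured TCP pose, the force, the opening and the grip force at its end, in the units of the state.
- r.get_state(): the state, without advancing time (a new reading comes with each control period).
- r.capture(name): name is "side" or "top"; returns a dict with "image" (400x640x3 uint8, blue, green, red), "fx", "fy", "cx", "cy" (pixels), "distortion" ([k1, k2, p1, p2, k3] as OpenCV has them; the pictures are not rectified), "R" (3x3) and "t" (3): a world point X has camera coordinates R X + t. Camera axes: x right, y down, z forward; pixel columns grow to the right and rows downward; lengths in m; the calibration is good to about 2 mm. A picture is of the moment at which its call begins. There is no depth.
- r.close_job(): hands the job in; it is judged then, once.
The state is a dict: "time_s": time; "joints": joint angles; "qd": joint speeds; "joint_torque": joint torques, N m; "tcp_pos": TCP position; "eef_rot": TCP orientation; "contact_force": force on the tool from outside, world axes, zero at the start; "moment": the same for the moment, N m; "gripper_width": finger opening in m; "gripper_force": force on a finger pad.
Only numpy, scipy, OpenCV 4.12 (cv2) and the standard library are available. Lean on these libraries where they do the work, as an engineer would, in place of code of your own. Each camera call takes 0.05 s, during which the arm holds its last target. There are 200 camera calls.

TASK

Stack all the crushed cans on the bench flat in the green baler, lay the aluminium press plate on them, and press it squarely down with the tamper from the black tray until the sprung bed bottoms out and both orange dogs have snapped out over the plate. Stand the tamper upright back in its tray, then grip the plate's yellow bar and tug it straight up with about 15 newtons for half a second to prove that both dogs hold, and let go. Leave everything else where it is.

Things in the scene. Friction and masses are not known exactly. Their poses are not given: they have to be found in the camera images.
- baler: green bench can baler, bolted down: base plate 200 x 130 x 6 mm with four corner angles 175 mm tall (legs 22 mm long, 4 mm thick) forming a cage, open above and in the middle of all four sides. Inside it measures 135 mm (x) by 97 mm (y). Origin: centre of the base's underside, on the bench; x along the long side, z up. Fingers can pass through the openings of the long sides (+y, -y; 91 mm wide)
- bed (a joint): the baler's sprung steel bed, 126 x 92 mm, travel in m: 0 = fully up, its top 92 mm above the bench; grows as it is pressed down; 0.078 = bottomed out on its stop, its top 14 mm above the bench. Its spring pushes up with 9 N at the top and 21 N at the bottom, so it stays up under cans and plate alone
- bed_top (a point): centre of the bed's upper face, on the cage's axis: the first can goes here
- dog_front: orange retaining dog in the middle of the cage's -x side: a tongue 36 mm wide, hinged (origin) 80 mm from the cage's centre, 123 mm above the bench, and reaching 14 mm inwards, underside 120 mm above the bench. It swings down when a plate ear is pressed past it, springs back level in about 0.5 s once the plate's top is 15 mm below it, and cannot swing up
- dog_rear: the same dog on the cage's +x side, mirrored. The two tongues are 132 mm apart: cans and tamper pass between them, the plate's ears do not. After pressing, the plate rises until its ears stop under both dogs, its top face then 120 mm above the bench
- plate: loose aluminium press plate, about 0.25 kg, 128 mm (x) by 90 mm (y), 18 mm thick, plus an ear 36 mm wide in the middle of each end (150 mm over the ears, along x); the ears go in the middle openings of the cage's short sides, beneath the dogs. The cage leaves 3.5 mm round the plate. Flat top. Origin: centre of its underside, z up
- tamper: hand tamper, about 0.5 kg: flat steel foot 96 mm (x) by 76 mm (y) by 12 mm, a stem, and a wooden handle 34 x 34 mm in section from 45 to 110 mm above the foot's underside. Origin: centre of the foot's flat underside, z up along the handle
- tray: black plastic tray, fixed, 160 mm (x) by 130 mm (y), rim 22 mm high, floor and walls 4 mm thick; the tamper stands in it. Origin: centre of its underside
- can1: crushed flat can, red, 116 mm (x) by 66 mm (y), 18 mm thick, 30 g. Origin: centre of its underside, z up. None when absent: two to four cans are there
- can2: the same, blue
- can3: the same, yellow
- can4: the same, grey
- saucer: white ceramic saucer with a chip, 124 mm across, 17 mm high; leave it
- bottle: green glass bottle, 60 mm across, 170 mm tall; leave it
- screw_jar: jar, 70 mm across, 90 mm tall; leave it
- plate_bar (a point): centre of the top of the plate's yellow grip bar, which runs along the plate's x, 10 mm wide, 52 mm long, flush with the plate's top; beside it, at +y and -y, an open pocket 52 mm (x) by 28 mm (y) goes right through the plate for each finger

How it is judged (in metres and radians):
On the way, in this order (a step that is already met when the one before it is completed fails the run):
1. with every can in the cage under it, the plate is pressed level by the tamper until the bed bottoms out (x of can1 in the frame of baler between -0.02 and 0.02 m and y of can1 in the frame of baler between -0.025 and 0.025 m and z of each of can1, can2, can3, can4 in the frame of baler below 0.1 m and x of can2 in the frame of baler between -0.02 and 0.02 m and y of can2 in the frame of baler between -0.025 and 0.025 m and x of can3 in the frame of baler between -0.02 and 0.02 m and y of can3 in the frame of baler between -0.025 and 0.025 m and x of can4 in the frame of baler between -0.02 and 0.02 m and y of can4 in the frame of baler between -0.025 and 0.025 m and value of joint bed above 0.0755 m and angle between plate's own z axis and vertical below 0.06 rad and angle between tamper's own z axis and vertical below 0.12 rad and contact force between tamper and plate above 4 N), for 0.3 s.
2. the plate is tugged upwards against both dogs (z of plate in the frame of baler between 0.092 and 0.107 m and horizontal distance between plate and baler below 0.012 m and angle between plate's own z axis and vertical below 0.06 rad and contact force between the fingers and plate above 3 N and contact force between plate and dog_front above 9.5 N and contact force between plate and dog_rear above 9.5 N), for 0.3 s.
At the end, for the whole second after the job is handed in: all cans lie in the cage under the plate; the plate is held level (within 3 degrees) under both dogs, its top 110 to 125 mm above the bench; the tamper stands upright in the tray; all at rest (x of can1 in the frame of baler between -0.02 and 0.02 m and y of can1 in the frame of baler between -0.025 and 0.025 m and z of each of can1, can2, can3, can4 in the frame of baler below 0.1 m and x of can2 in the frame of baler between -0.02 and 0.02 m and y of can2 in the frame of baler between -0.025 and 0.025 m and x of can3 in the frame of baler between -0.02 and 0.02 m and y of can3 in the frame of baler between -0.025 and 0.025 m and x of can4 in the frame of baler between -0.02 and 0.02 m and y of can4 in the frame of baler between -0.025 and 0.025 m and z of plate in the frame of baler between 0.092 and 0.107 m and horizontal distance between plate and baler below 0.012 m and angle between plate's own z axis and vertical below 0.06 rad and x of tamper in the frame of tray between -0.035 and 0.035 m and y of tamper in the frame of tray between -0.03 and 0.03 m and z of tamper in the frame of tray below 0.012 m and angle between tamper's own z axis and vertical below 0.1 rad and linear speed of each of plate, tamper below 0.02 m/s); the robot touches nothing.
It fails at once if saucer is moved more than 30 mm (distance of saucer from where it was at the start of the episode above 0.03 m).
It fails at once if bottle is moved more than 30 mm (distance of bottle from where it was at the start of the episode above 0.03 m).
It fails at once if screw_jar is moved more than 30 mm (distance of screw_jar from where it was at the start of the episode above 0.03 m).
It fails at once if the plate is wrenched against a dog with more than 45 N (contact force between plate and dog_front above 45 N or contact force between plate and dog_rear above 45 N).
Of can1, can2, can3, can4 only 2 to 4 are there at a start; the rules pass over those that are not, and their reading is None.
At some moment in a run one of can1, can2, can3, can4 may be knocked a few centimetres aside while the robot is not near it.
It also fails if it takes over 210 s, if anything falls off the work surface, if the arm or the gripper's body presses on something with over 40 N, if the wrist force passes 120 N, or if a joint passes its speed limit or range.

## Working session

There is one attempt and no reset: what is moved stays moved. The work goes in short steps, Python scripts to look and compute and a tool call to move; the robot and the scene stay as the last step left them, time stands still between calls to the robot, and variables do not carry over. Pictures are saved under pics/ and viewed, at most 14 in all, crops included, and the job is handed in when it is done.

Besides the shell and the picture viewer there is one more tool, called after "Request:" by a JSON object that holds its "fn" and its "kwargs", one argument or row to a line. play_rows: Moves the arm, as the interface text tells. Shift numbers are shares of 0.15 m and turn numbers shares of 0.08 rad, none past 1 either way. Its arguments: {"type":"object","properties":{"rows":{"type":"array"},"squeeze":{"type":"number"}},"required":["rows"]}

```bash
mkdir -p pics
python3 - <<'E'
from plant import r
import cv2
print(r.get_state())
for n in("top","side"):
    c=r.capture(n); cv2.imwrite(f"pics/{n}0.png",c["image"])
    print(n,{k:c[k] for k in c if k!="image"})
E
```

```text
{'time_s': 0.0, 'joints': array([ 8.67516109e+01,  2.05923889e+01,  6.33574481e-01, -2.05414413e-02,
       -7.01359682e+01, -1.65076343e+01]), 'qd': array([ 0.09736042, -0.00093922,  0.02625044, -0.00951897, -0.09627455,
       -0.10409921]), 'joint_torque': array([-8.50701781e-04, -5.82715201e+01,  2.93045032e+01,  6.99696243e+00,
        6.78741460e-03, -1.82759322e-04]), 'tcp_pos': array([0.2280096 , 0.6347995 , 0.22560909]), 'eef_rot': array([ 1.79903637e+02, -8.42027802e-03, -1.97630121e+01]), 'contact_force': array([ 9.66613859e-01,  1.13291983e+00, -3.99407644e-04]), 'moment': array([ 0.03658248, -0.0130904 ,  0.06715019]), 'gripper_force': 0.0, 'gripper_width': 0.08757602053565927}
top {'fx': 446.55538237997075, 'fy': 446.55538237997075, 'cx': 320.64120188505626, 'cy': 199.556268656295, 'distortion': array([-0.03372092,  0.        ,  0.        ,  0.        ,  0.        ]), 'R': array([[ 0.00781715, -0.99979665,  0.01858881],
       [-0.99926618, -0.00850736, -0.03734603],
       [ 0.03749658, -0.01828323, -0.99912949]]), 't': array([-0.05411367,  0.5343276 ,  1.37625808])}
side {'fx': 511.4565504586915, 'fy': 511.4565504586915, 'cx': 317.4830823857969, 'cy': 193.38175974320257, 'distortion': array([-0.08911863,  0.        ,  0.        ,  0.        ,  0.        ]), 'R': array([[ 0.97147257, -0.23705613, -0.00674093],
       [-0.16112323, -0.63890402, -0.752224  ],
       [ 0.1740125 ,  0.73185111, -0.65887298]]), 't': array([-0.53173081,  0.14836408,  1.2218074 ])}
```

View pics/top0.png

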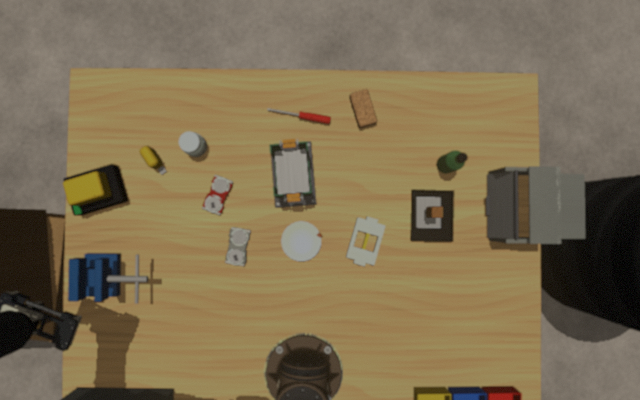

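View pics/side0.png

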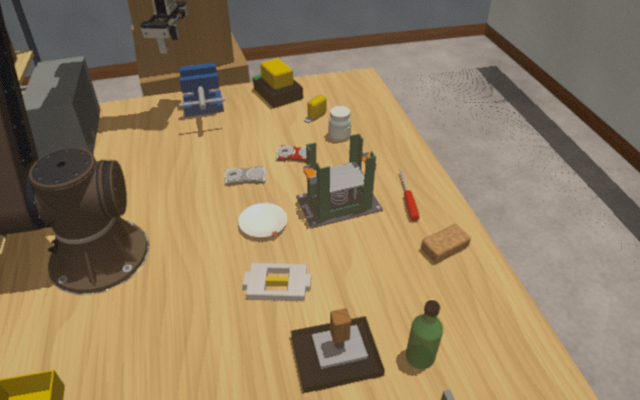

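The top view shows two cans (red ~(217,196), grey ~(238,246)), the baler at (293,175), the plate at (366,241) and the tamper in its tray at (432,214). The saucer is at (301,241). The side view shows the same layout. Next I zoom in to measure.

```bash
cat > h.py <<'E'
import numpy as np, cv2, pickle
from plant import r
from scipy.optimize import least_squares
def cap(n,k=1):
    cs=[r.capture(n) for _ in range(k)]; c=cs[-1]
    c["image"]=np.mean([x["image"] for x in cs],0).astype(np.uint8)
    c["K"]=np.array([[c["fx"],0,c["cx"]],[0,c["fy"],c["cy"]],[0,0,1]]); return c
def proj(c,X):
    return cv2.projectPoints(np.atleast_2d(np.float64(X)),cv2.Rodrigues(c["R"])[0],c["t"],c["K"],c["distortion"])[0][:,0]
def ray(c,uv,z):
    p=cv2.undistortPoints(np.float64([[uv]]),c["K"],c["distortion"])[0,0]
    d=c["R"].T@np.array([p[0],p[1],1]); o=-c["R"].T@c["t"]
    return (o+d*(z-o[2])/d[2])
def zoom(img,x0,y0,x1,y1,s,name=None):
    o=cv2.resize(img[y0:y1,x0:x1],None,fx=s,fy=s,interpolation=cv2.INTER_CUBIC)
    o=cv2.convertScaleAbs(o,alpha=1.5)
    for x in range(-(-x0//10)*10,x1,10):
        cv2.line(o,((x-x0)*s,0),((x-x0)*s,5),(0,0,255),1); cv2.putText(o,str(x),((x-x0)*s,16),0,.35,(0,0,255))
    for y in range(-(-y0//10)*10,y1,10):
        cv2.line(o,(0,(y-y0)*s),(5,(y-y0)*s),(0,0,255),1); cv2.putText(o,str(y),(6,(y-y0)*s+4),0,.35,(0,0,255))
    return o
def mont(name,*im):
    h=max(i.shape[0] for i in im)
    cv2.imwrite("pics/"+name,np.hstack([cv2.copyMakeBorder(i,0,h-i.shape[0],0,4,cv2.BORDER_CONSTANT) for i in im]))
E
python3 - <<'E'
from h import *
t=cap("top",3); s=cap("side",3)
pickle.dump((t,s),open("c0.pkl","wb"))
mont("z1.png",zoom(t["image"],262,134,324,214,7),zoom(t["image"],342,210,392,272,7))
mont("z2.png",zoom(s["image"],294,128,386,226,5),zoom(s["image"],238,258,316,304,4))
E
```

```text
(no output)
```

View pics/z1.png

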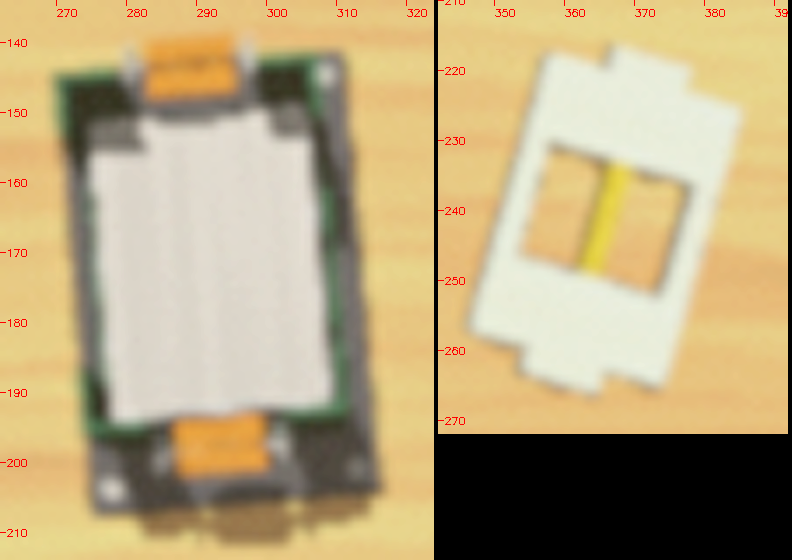

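View pics/z2.png

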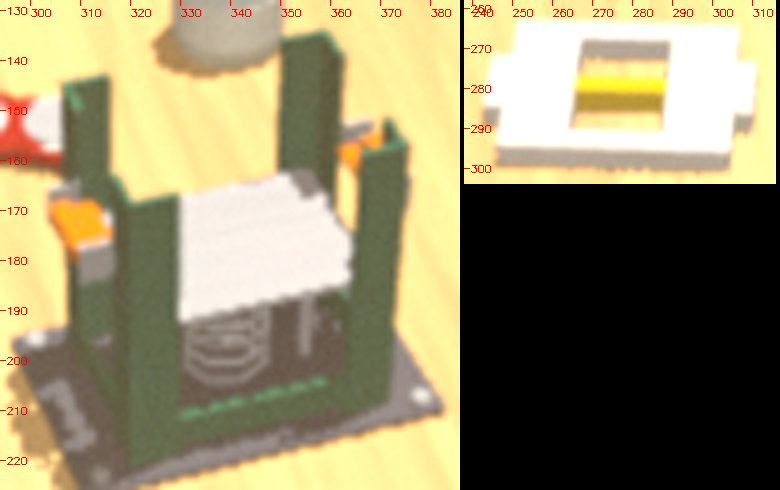

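```bash
cat >> h.py <<'E'
def fit(cams,obs,x0):
    # obs: list of (cam idx,(x,y,z) body,(u,v)); body z = world z
    def res(p,full=False):
        c,s=np.cos(p[2]),np.sin(p[2]); out=[]
        for i,b,uv in obs:
            X=[p[0]+c*b[0]-s*b[1],p[1]+s*b[0]+c*b[1],b[2]]
            out.append(proj(cams[i],X)[0]-uv)
        return np.array(out).ravel()
    o=least_squares(res,x0,loss="soft_l1")
    return o.x[:2].round(4),np.degrees(o.x[2]).round(2),res(o.x).reshape(-1,2).round(1)
E
python3 - <<'E'
from h import *
C=pickle.load(open("c0.pkl","rb"))
b=[(0,(-.1,.065,.006),(274,207.5)),(0,(-.1,-.065,.006),(315,204.5)),(0,(.1,-.065,.006),(309.5,141.7)),
(0,(.0715,.0525,.175),(268.7,144.5)),(0,(-.0715,.0525,.175),(273.5,196)),(0,(-.0715,-.0525,.175),(311,193)),
(1,(.1,-.065,.006),(380.5,210)),(1,(-.1,.065,.006),(294.5,197)),(1,(-.0715,-.0525,.175),(319.5,169)),
(1,(.0715,-.0525,.175),(373.5,157.5)),(1,(.0715,.0525,.175),(357,134.5)),(1,(-.0715,.0525,.175),(305,145))]
p=[(0,(.064,.045,.018),(355.7,217.5)),(0,(.064,-.045,.018),(383.5,225)),(0,(-.064,.045,.018),(345,257.3)),(0,(-.064,-.045,.018),(372.8,265)),
(1,(-.064,-.045,.018),(246,294.5)),(1,(.064,-.045,.018),(303.5,295)),(1,(.064,.045,.018),(305,264)),(1,(-.064,.045,.018),(249,263))]
for n,o,x0 in(("baler",b,[.55,0,.08]),("plate",p,[.4,-.15,-.28])):
    for sel in((0,),(1,),(0,1)): print(n,sel,*fit(C,[q for q in o if q[0] in sel],x0)[:2 if sel!=(0,1) else 3])
t,s=C
mont("z3.png",zoom(t["image"],200,172,256,270,5),zoom(t["image"],408,186,458,246,5),zoom(s["image"],290,302,384,392,2))
E
```

```text
baler (0,) [0.6127 0.0392] 5.27
baler (1,) [0.6095 0.0321] 5.96
baler (0, 1) [0.6116 0.0373] 5.24 [[ 0.7  0.9]
 [ 1.4  0.5]
 [ 1.5 -0.4]
 [ 0.4  0.2]
 [-0.3  0.6]
 [ 0.5  0.4]
 [ 2.  -1.2]
 [-0.1 -2.5]
 [-1.2 -0.4]
 [ 1.4 -1.2]
 [ 1.1 -1.8]
 [-0.6 -1.3]]
plate (0,) [ 0.4071 -0.1852] -14.83
plate (1,) [ 0.4051 -0.19  ] -14.32
plate (0, 1) [ 0.406  -0.1878] -14.38 [[ 0.6  0.3]
 [ 0.8  0.2]
 [ 0.7  0.7]
 [ 1.1  0.4]
 [-0.7 -0.8]
 [ 0.4 -0.8]
 [ 0.1 -1.2]
 [ 0.8 -0.6]]
```

View pics/z3.png

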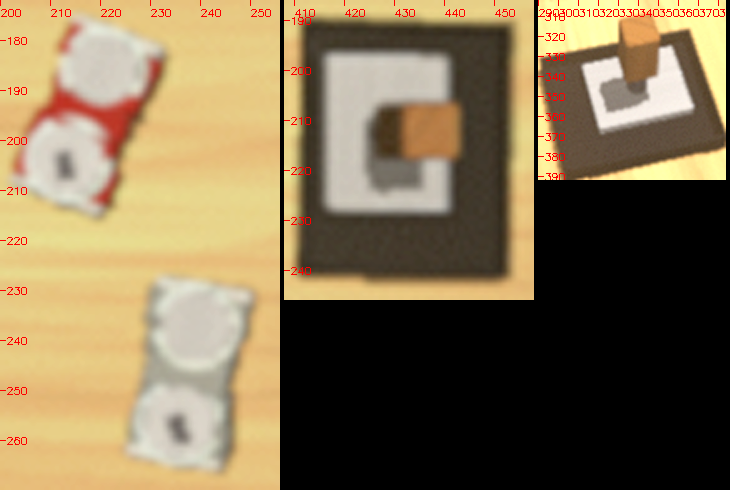

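Run:
```python
from h import *
C=pickle.load(open("c0.pkl","rb"))
def rect(a,b,z,uv): return [(0,(sx*a/2,sy*b/2,z),np.array(q)-.5) for (sx,sy),q in zip(((1,1),(1,-1),(-1,1),(-1,-1)),uv)]
print("base",fit(C,[(0,k,np.array(q)-.5) for k,q in (((-.1,.065,.006),(274,207.5)),((-.1,-.065,.006),(315,204.5)),((.1,-.065,.006),(309.5,141.7)))],[.6,0,.08]))
print("posts",fit(C,[(0,k,np.array(q)-.5) for k,q in (((.0715,.0525,.175),(268.7,144.5)),((-.0715,.0525,.175),(273.5,196)),((-.0715,-.0525,.175),(311,193)))],[.6,0,.08]))
for n,o in(("plate",rect(.128,.09,.018,[(355.7,217.5),(383.5,225),(345,257.3),(372.8,265)])),
("red",rect(.116,.066,.018,[(213,175),(231.5,183),(200.5,208.5),(218,215.5)])),
("grey",rect(.116,.066,.018,[(228.5,227.5),(248.5,230),(223.5,263),(243,266.5)])),
("foot",rect(.096,.076,.016,[(414,197),(439.5,197),(414,228.5),(439.5,228.5)])),
("handle",rect(.034,.034,.114,[(430,206),(441.5,206),(430,217.5),(441.5,217.5)])),
("tray",rect(.16,.13,.022,[(411.5,190.5),(453,191),(410.5,241),(452.5,242)]))):
    print(n,*fit(C,o,[.5,0,0]))
```

```text
base (array([0.6142, 0.0426]), np.float64(5.33), array([[-0.5,  0.6],
       [ 0.2,  0.1],
       [ 0.3, -0.8]]))
posts (array([0.6141, 0.0393]), np.float64(5.47), array([[ 0. , -0.1],
       [-0.4,  0.2],
       [ 0.4, -0.1]]))
plate [ 0.4087 -0.1837] -14.83 [[-0.1 -0.2]
 [ 0.2 -0. ]
 [-0.2  0.1]
 [ 0.1  0.1]]
red [0.5456 0.2759] -21.55 [[-0.1 -0.8]
 [ 1.2 -0.8]
 [-2.1  0.5]
 [ 0.3  1.5]]
grey [0.3889 0.2113] -7.91 [[-0.4 -1.1]
 [ 0.8 -0.4]
 [-1.2  0.9]
 [ 0.6  0.5]]
foot [ 0.4979 -0.3784] 0.19 [[ 0.6  0.2]
 [-0.7  0.4]
 [ 0.7 -0.3]
 [-0.6 -0.3]]
handle [ 0.4999 -0.3795] 0.18 [[-0.1 -0.2]
 [ 0.  -0.1]
 [-0.1  0.1]
 [ 0.1  0.2]]
tray [ 0.4877 -0.393 ] -0.81 [[-0.  -0.7]
 [-0.  -0.2]
 [ 0.2  0.5]
 [-0.1  0.4]]
```

```bash
cat > go.py <<'E'
import sys,numpy as np
from scipy.spatial.transform import Rotation as R
from plant import r
s=r.get_state(); x,y,z,yaw=map(float,sys.argv[1:5])
A=R.from_euler("xyz",s["eef_rot"],degrees=True); B=R.from_euler("xyz",[180,0,yaw],degrees=True)
d=B.inv().apply(np.array([x,y,z])-s["tcp_pos"])
print("t",s["time_s"],"pos",s["tcp_pos"].round(4),"rot",s["eef_rot"].round(2),"F",np.round(s["contact_force"],1),"w",round(s["gripper_width"],4),"j6",round(s["joints"][5]))
print("turn tot",((A.inv()*B).as_rotvec()/.08).round(2)," slide tot (after turn)",(d/.15).round(3),"xy rows>=",round(np.linalg.norm(d[:2])/.0625,1))
E
python3 go.py .389 .211 .12 -7.9
```

```text
t 0.4 pos [0.2281 0.6352 0.2264] rot [179.99   0.   -19.76] F [ 0.2  0.6 -0.3] w 0.0878 j6 -17
turn tot [ 0.    0.   -2.59]  slide tot (after turn) [1.451 2.654 0.71 ] xy rows>= 7.3
```

Request:
{"fn": "play_rows", "kwargs": {
  "rows": [
    {"slide":[0,0,0],"delta_rot":[0,0,-0.86],"fingers":1},
    {"slide":[0,0,0],"delta_rot":[0,0,-0.86],"fingers":1},
    {"slide":[0,0,0],"delta_rot":[0,0,-0.87],"fingers":1},
    {"slide":[0.181,0.332,0],"delta_rot":[0,0,0],"fingers":1},
    {"slide":[0.181,0.332,0],"delta_rot":[0,0,0],"fingers":1},
    {"slide":[0.181,0.332,0],"delta_rot":[0,0,0],"fingers":1},
    {"slide":[0.181,0.332,0],"delta_rot":[0,0,0],"fingers":1},
    {"slide":[0.181,0.332,0],"delta_rot":[0,0,0],"fingers":1}
  ],
  "squeeze": 15
}}

```text
time_s: 1.4
tcp_pos: [0.3289, 0.3683, 0.2268]
eef_rot: [-180.0, -0.0, -7.9]
contact_force: [0.6, 0.4, 0.9]
gripper_width: 0.0876
gripper_force: 0.0
```

Request:
{"fn": "play_rows", "kwargs": {
  "rows": [
    {"slide":[0.181,0.332,0],"delta_rot":[0,0,0],"fingers":1},
    {"slide":[0.181,0.332,0],"delta_rot":[0,0,0],"fingers":1},
    {"slide":[0.181,0.332,0.2],"delta_rot":[0,0,0],"fingers":1},
    {"slide":[0,0,0.25],"delta_rot":[0,0,0],"fingers":1},
    {"slide":[0,0,0.25],"delta_rot":[0,0,0],"fingers":1},
    {"slide":[0,0,0],"delta_rot":[0,0,0],"fingers":1}
  ]
}}

```text
time_s: 2.15
tcp_pos: [0.387, 0.2105, 0.1206]
eef_rot: [179.8, 0.2, -7.9]
contact_force: [-0.7, 0.5, 0.7]
gripper_width: 0.0876
gripper_force: 0.0
```

```bash
python3 go.py .389 .211 .004 -7.9
python3 - <<'E'
from h import *
t=cap("top",2)
mont("z4.png",zoom(t["image"],60,130,270,360,2))
E
```

```text
t 2.15 pos [0.387  0.2105 0.1206] rot [ 1.7976e+02  1.5000e-01 -7.9300e+00] F [-0.7  0.5  0.7] w 0.0876 j6 28
turn tot [ 0.05  0.03 -0.01]  slide tot (after turn) [ 0.013 -0.005  0.778] xy rows>= 0.0
```

View pics/z4.png

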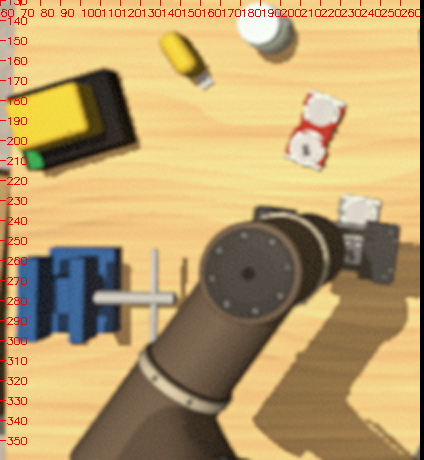

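The freed area holds no further cans, so there are two. Red is unmoved at (217,196), and the gripper sits over grey at (238,246). I go down and grip it.

Request:
{"fn": "play_rows", "kwargs": {
  "rows": [
    {"slide":[0,0,0.3],"delta_rot":[0,0,0],"fingers":1},
    {"slide":[0,0,0.3],"delta_rot":[0,0,0],"fingers":1},
    {"slide":[0,0,0.17],"delta_rot":[0,0,0],"fingers":1},
    {"slide":[0,0,0],"delta_rot":[0,0,0],"fingers":-1},
    {"slide":[0,0,0],"delta_rot":[0,0,0],"fingers":-1},
    {"slide":[0,0,0],"delta_rot":[0,0,0],"fingers":-1},
    {"slide":[0,0,0],"delta_rot":[0,0,0],"fingers":-1},
    {"slide":[0,0,0],"delta_rot":[0,0,0],"fingers":-1}
  ],
  "squeeze": 15
}}

```text
time_s: 3.25
tcp_pos: [0.3891, 0.2134, 0.0085]
eef_rot: [-179.8, -0.1, -7.8]
contact_force: [-1.8, 0.3, 8.6]
gripper_width: 0.0661
gripper_force: 15.0
```

Request:
{"fn": "play_rows", "kwargs": {
  "rows": [
    {"slide":[0,0,-0.4],"delta_rot":[0,0,0],"fingers":-1},
    {"slide":[0,0,-0.4],"delta_rot":[0,0,0],"fingers":-1},
    {"slide":[0,0,-0.4],"delta_rot":[0,0,0],"fingers":-1},
    {"slide":[0,0,-0.3],"delta_rot":[0,0,0],"fingers":-1},
    {"slide":[0,0,0],"delta_rot":[0,0,0],"fingers":-1}
  ]
}}

```text
time_s: 3.88
tcp_pos: [0.3896, 0.2136, 0.2366]
eef_rot: [-179.5, -0.3, -7.9]
contact_force: [-1.1, -0.5, -1.9]
gripper_width: 0.0659
gripper_force: 15.0
```

```bash
python3 go.py .614 .041 .22 5.4
```

```text
t 3.875 pos [0.3896 0.2136 0.2366] rot [-179.55   -0.29   -7.86] F [-1.1 -0.5 -1.9] w 0.0659 j6 28
turn tot [-0.09 -0.07 -2.89]  slide tot (after turn) [1.381 1.287 0.111] xy rows>= 4.5
```

Request:
{"fn": "play_rows", "kwargs": {
  "rows": [
    {"slide":[0,0,0],"delta_rot":[0,0,-0.96],"fingers":-1},
    {"slide":[0,0,0],"delta_rot":[0,0,-0.96],"fingers":-1},
    {"slide":[0,0,0],"delta_rot":[0,0,-0.97],"fingers":-1},
    {"slide":[0.276,0.257,0.02],"delta_rot":[0,0,0],"fingers":-1},
    {"slide":[0.276,0.257,0.02],"delta_rot":[0,0,0],"fingers":-1},
    {"slide":[0.276,0.257,0.02],"delta_rot":[0,0,0],"fingers":-1},
    {"slide":[0.276,0.257,0.02],"delta_rot":[0,0,0],"fingers":-1},
    {"slide":[0.276,0.257,0.02],"delta_rot":[0,0,0],"fingers":-1}
  ]
}}

```text
time_s: 4.88
tcp_pos: [0.6131, 0.0382, 0.2162]
eef_rot: [-180.0, 0.0, 5.4]
contact_force: [0.8, 0.7, -0.1]
gripper_width: 0.0659
gripper_force: 15.0
```

Request:
{"fn": "play_rows", "kwargs": {
  "rows": [
    {"slide":[0,0,0],"delta_rot":[0,0,0],"fingers":-1},
    {"slide":[0,0,0],"delta_rot":[0,0,0],"fingers":-1}
  ]
}}

```text
time_s: 5.12
tcp_pos: [0.6115, 0.0393, 0.2159]
eef_rot: [180.0, 0.1, 5.3]
contact_force: [-0.4, 0.5, -0.1]
gripper_width: 0.0654
gripper_force: 15.0
```

```bash
python3 go.py .614 .041 .1 5.4
python3 - <<'E'
from h import *
t=cap("top",3); s=cap("side",3)
mont("z5.png",zoom(t["image"],255,120,335,220,4),zoom(s["image"],290,100,390,226,4))
E
```

```text
t 5.125 pos [0.6115 0.0393 0.2159] rot [1.8e+02 1.0e-01 5.3e+00] F [-0.4  0.5 -0.1] w 0.0654 j6 73
turn tot [ 0.    0.02 -0.02]  slide tot (after turn) [ 0.017 -0.01   0.773] xy rows>= 0.0
```

View pics/z5.png

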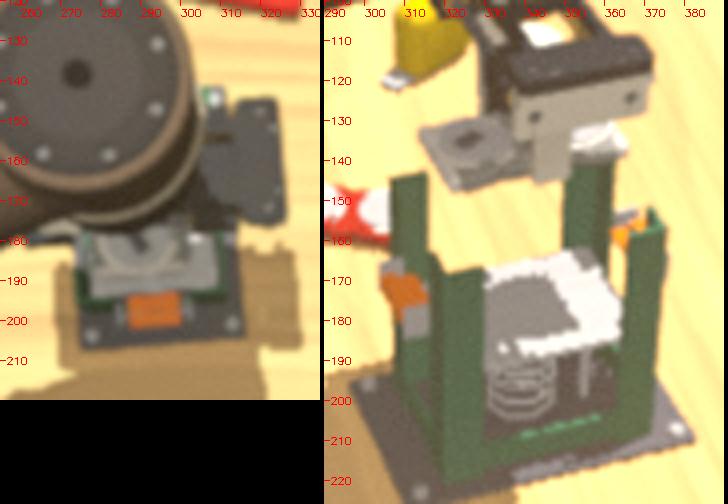

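Request:
{"fn": "play_rows", "kwargs": {
  "rows": [
    {"slide":[0.012,0,0.25],"delta_rot":[0,0,0],"fingers":-1},
    {"slide":[0,0,0.25],"delta_rot":[0,0,0],"fingers":-1},
    {"slide":[0,0,0.2],"delta_rot":[0,0,0],"fingers":-1},
    {"slide":[0,0,0],"delta_rot":[0,0,0],"fingers":-1},
    {"slide":[0,0,0.03],"delta_rot":[0,0,0],"fingers":-1},
    {"slide":[0,0,0.02],"delta_rot":[0,0,0],"fingers":-1},
    {"slide":[0,0,0],"delta_rot":[0,0,0],"fingers":-1}
  ]
}}

```text
time_s: 6.3
tcp_pos: [0.6143, 0.0399, 0.1051]
eef_rot: [-180.0, -0.1, 5.4]
contact_force: [0.1, 0.5, 0.1]
gripper_width: 0.0655
gripper_force: 15.0
```

```bash
python3 go.py .614 .041 .1 5.4
```

```text
t 6.3 pos [0.6143 0.0399 0.1051] rot [-1.7998e+02 -6.0000e-02  5.3700e+00] F [0.1 0.5 0.1] w 0.0655 j6 73
turn tot [-0.   -0.01 -0.01]  slide tot (after turn) [-0.002 -0.007  0.034] xy rows>= 0.0
```

Request:
{"fn": "play_rows", "kwargs": {
  "rows": [
    {"slide":[0,-0.005,0.02],"delta_rot":[0,0,0],"fingers":-1},
    {"slide":[0,0,0.01],"delta_rot":[0,0,0],"fingers":-1},
    {"slide":[0,0,0],"delta_rot":[0,0,0],"fingers":-1}
  ]
}}

```text
time_s: 6.68
tcp_pos: [0.6142, 0.0406, 0.1006]
eef_rot: [-180.0, -0.0, 5.4]
contact_force: [-2.2, 0.5, 5.6]
gripper_width: 0.0658
gripper_force: 15.0
```

Request:
{"fn": "play_rows", "kwargs": {
  "rows": [
    {"slide":[0,0,0],"delta_rot":[0,0,0],"fingers":1},
    {"slide":[0,0,0],"delta_rot":[0,0,0],"fingers":1},
    {"slide":[0,0,0],"delta_rot":[0,0,0],"fingers":1},
    {"slide":[0,0,-0.2],"delta_rot":[0,0,0],"fingers":1},
    {"slide":[0,0,-0.3],"delta_rot":[0,0,0],"fingers":1},
    {"slide":[0,0,-0.3],"delta_rot":[0,0,0],"fingers":1},
    {"slide":[0,0,-0.1],"delta_rot":[0,0,0],"fingers":1}
  ]
}}

```text
time_s: 7.55
tcp_pos: [0.6152, 0.0408, 0.2382]
eef_rot: [-180.0, -0.3, 5.4]
contact_force: [0.0, 0.6, 0.3]
gripper_width: 0.0877
gripper_force: 0.0
```

```bash
python3 go.py .5456 .2759 .11 -21.5
```

```text
t 7.55 pos [0.6152 0.0408 0.2382] rot [-179.96   -0.27    5.37] F [0.  0.6 0.3] w 0.0877 j6 73
turn tot [-0.02 -0.06  5.86]  slide tot (after turn) [-1.007 -1.288  0.854] xy rows>= 3.9
```

Request:
{"fn": "play_rows", "kwargs": {
  "rows": [
    {"slide":[0,0,0],"delta_rot":[0,0,0.97],"fingers":1},
    {"slide":[0,0,0],"delta_rot":[0,0,0.97],"fingers":1},
    {"slide":[0,0,0],"delta_rot":[0,0,0.98],"fingers":1},
    {"slide":[0,0,0],"delta_rot":[0,0,0.98],"fingers":1},
    {"slide":[0,0,0],"delta_rot":[0,0,0.98],"fingers":1},
    {"slide":[0,0,0],"delta_rot":[0,0,0.98],"fingers":1},
    {"slide":[-0.2,-0.25,0],"delta_rot":[0,0,0],"fingers":1},
    {"slide":[-0.2,-0.25,0],"delta_rot":[0,0,0],"fingers":1}
  ]
}}

```text
time_s: 8.55
tcp_pos: [0.585, 0.1327, 0.2338]
eef_rot: [179.9, 0.1, -21.6]
contact_force: [0.4, 0.1, 0.2]
gripper_width: 0.0876
gripper_force: 0.0
```

```bash
python3 go.py .5456 .2759 .11 -21.5
python3 - <<'E'
from h import *
t=cap("top",2);s=cap("side",2)
mont("z6.png",zoom(t["image"],190,130,330,250,3),zoom(s["image"],260,100,390,226,2))
E
```

```text
t 8.55 pos [0.585  0.1327 0.2338] rot [ 1.7994e+02  6.0000e-02 -2.1600e+01] F [0.4 0.1 0.2] w 0.0876 j6 37
turn tot [ 0.01  0.01 -0.02]  slide tot (after turn) [-0.594 -0.792  0.826] xy rows>= 2.4
```

View pics/z6.png

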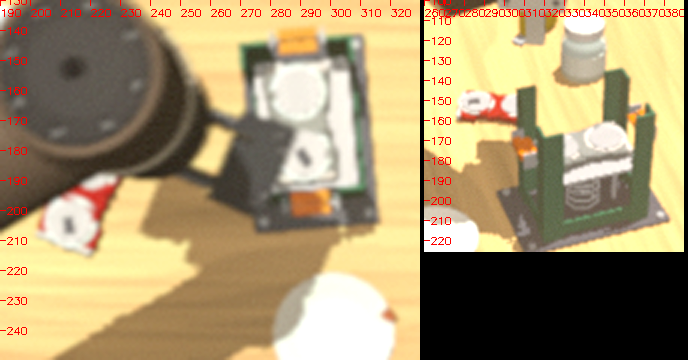

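Request:
{"fn": "play_rows", "kwargs": {
  "rows": [
    {"slide":[-0.2,-0.264,0.1],"delta_rot":[0,0,0],"fingers":1},
    {"slide":[-0.2,-0.264,0.2],"delta_rot":[0,0,0],"fingers":1},
    {"slide":[-0.194,-0.264,0.2],"delta_rot":[0,0,0],"fingers":1},
    {"slide":[0,0,0.3],"delta_rot":[0,0,0],"fingers":1},
    {"slide":[0,0,0],"delta_rot":[0,0,0],"fingers":1}
  ]
}}

```text
time_s: 9.38
tcp_pos: [0.5443, 0.2733, 0.1112]
eef_rot: [179.6, 0.2, -21.5]
contact_force: [-0.4, -0.1, 0.8]
gripper_width: 0.0877
gripper_force: 0.0
```

```bash
python3 go.py .5456 .2759 .009 -21.5
```

```text
t 9.375 pos [0.5443 0.2733 0.1112] rot [179.6    0.21 -21.54] F [-0.4 -0.1  0.8] w 0.0877 j6 23
turn tot [ 0.09  0.05 -0.01]  slide tot (after turn) [ 0.002 -0.019  0.681] xy rows>= 0.0
```

Request:
{"fn": "play_rows", "kwargs": {
  "rows": [
    {"slide":[0,-0.015,0.3],"delta_rot":[0,0,0],"fingers":1},
    {"slide":[0,0,0.3],"delta_rot":[0,0,0],"fingers":1},
    {"slide":[0,0,0.07],"delta_rot":[0,0,0],"fingers":1},
    {"slide":[0,0,0],"delta_rot":[0,0,0],"fingers":-1},
    {"slide":[0,0,0],"delta_rot":[0,0,0],"fingers":-1},
    {"slide":[0,0,0],"delta_rot":[0,0,0],"fingers":-1},
    {"slide":[0,0,0],"delta_rot":[0,0,0],"fingers":-1},
    {"slide":[0,0,0],"delta_rot":[0,0,0],"fingers":-1}
  ]
}}

```text
time_s: 10.38
tcp_pos: [0.5481, 0.2783, 0.0162]
eef_rot: [-179.9, -0.1, -21.5]
contact_force: [-0.4, -0.5, 7.6]
gripper_width: 0.0655
gripper_force: 15.0
```

Request:
{"fn": "play_rows", "kwargs": {
  "rows": [
    {"slide":[0,0,-0.4],"delta_rot":[0,0,0],"fingers":-1},
    {"slide":[0,0,-0.4],"delta_rot":[0,0,0],"fingers":-1},
    {"slide":[0,0,-0.4],"delta_rot":[0,0,0],"fingers":-1},
    {"slide":[0,0,-0.3],"delta_rot":[0,0,0],"fingers":-1},
    {"slide":[0,0,0],"delta_rot":[0,0,0],"fingers":-1}
  ]
}}

```text
time_s: 11.0
tcp_pos: [0.5487, 0.2788, 0.2448]
eef_rot: [-179.6, -0.3, -21.5]
contact_force: [-0.4, -0.8, -0.3]
gripper_width: 0.0651
gripper_force: 15.0
```

```bash
python3 - <<'E'
from h import *
t=cap("top",3);s=cap("side",3)
pickle.dump((t,s),open("c1.pkl","wb"))
mont("z7.png",zoom(t["image"],262,134,324,214,6),zoom(s["image"],290,128,390,226,4))
E
python3 go.py .614 .036 .22 5.4
```

```text
t 11.3 pos [0.5465 0.2772 0.238 ] rot [ 1.7988e+02  7.0000e-02 -2.1500e+01] F [0.2 1.2 0. ] w 0.0654 j6 23
turn tot [ 0.02  0.02 -5.87]  slide tot (after turn) [0.296 1.643 0.12 ] xy rows>= 4.0
```

View pics/z7.png

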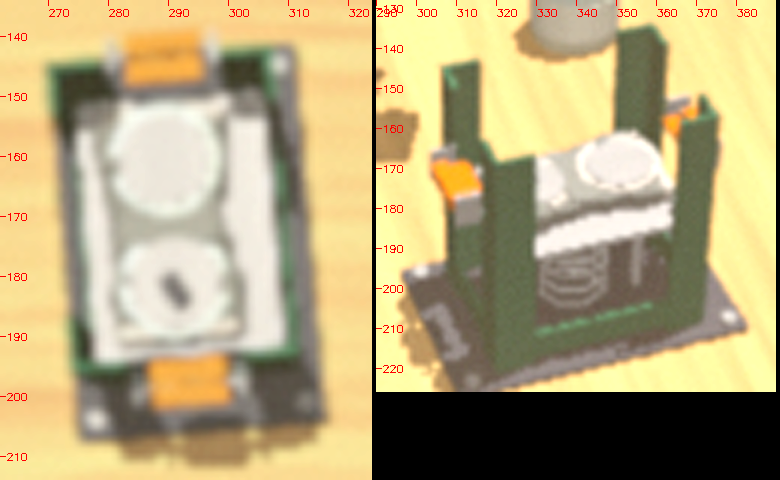

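Request:
{"fn": "play_rows", "kwargs": {
  "rows": [
    {"slide":[0,0,0],"delta_rot":[0,0,-0.97],"fingers":-1},
    {"slide":[0,0,0],"delta_rot":[0,0,-0.98],"fingers":-1},
    {"slide":[0,0,0],"delta_rot":[0,0,-0.98],"fingers":-1},
    {"slide":[0,0,0],"delta_rot":[0,0,-0.98],"fingers":-1},
    {"slide":[0,0,0],"delta_rot":[0,0,-0.98],"fingers":-1},
    {"slide":[0,0,0],"delta_rot":[0,0,-0.98],"fingers":-1},
    {"slide":[0.059,0.33,0],"delta_rot":[0,0,0],"fingers":-1},
    {"slide":[0.059,0.33,0],"delta_rot":[0,0,0],"fingers":-1}
  ]
}}

```text
time_s: 12.3
tcp_pos: [0.5739, 0.18, 0.2381]
eef_rot: [179.9, 0.1, 5.5]
contact_force: [0.9, -0.1, -0.5]
gripper_width: 0.0652
gripper_force: 15.0
```

Request:
{"fn": "play_rows", "kwargs": {
  "rows": [
    {"slide":[0.059,0.33,0],"delta_rot":[0,0,0],"fingers":-1},
    {"slide":[0.059,0.33,0],"delta_rot":[0,0,0],"fingers":-1},
    {"slide":[0.059,0.32,0],"delta_rot":[0,0,0],"fingers":-1},
    {"slide":[0,0,0],"delta_rot":[0,0,0],"fingers":-1},
    {"slide":[0,0,0],"delta_rot":[0,0,0],"fingers":-1}
  ]
}}

```text
time_s: 12.92
tcp_pos: [0.6141, 0.0366, 0.2384]
eef_rot: [180.0, 0.1, 5.4]
contact_force: [-0.1, -0.7, -0.2]
gripper_width: 0.065
gripper_force: 15.0
```

```bash
python3 go.py .613 .036 .14 5.4
```

```text
t 12.925 pos [0.6141 0.0366 0.2384] rot [1.7998e+02 9.0000e-02 5.3500e+00] F [-0.1 -0.7 -0.2] w 0.065 j6 74
turn tot [ 0.    0.02 -0.01]  slide tot (after turn) [-0.008  0.003  0.656] xy rows>= 0.0
```

Lower to about z=0.128, then step down to contact, with the can underside expected at 0.110.

Request:
{"fn": "play_rows", "kwargs": {
  "rows": [
    {"slide":[-0.006,0,0.3],"delta_rot":[0,0,0],"fingers":-1},
    {"slide":[0,0,0.25],"delta_rot":[0,0,0],"fingers":-1},
    {"slide":[0,0,0.15],"delta_rot":[0,0,0],"fingers":-1},
    {"slide":[0,0,0.03],"delta_rot":[0,0,0],"fingers":-1},
    {"slide":[0,0,0],"delta_rot":[0,0,0],"fingers":-1},
    {"slide":[0,0,0],"delta_rot":[0,0,0],"fingers":-1}
  ]
}}

```text
time_s: 13.68
tcp_pos: [0.6142, 0.0373, 0.1311]
eef_rot: [-180.0, -0.1, 5.4]
contact_force: [0.5, 0.3, 0.3]
gripper_width: 0.0655
gripper_force: 15.0
```

Request:
{"fn": "play_rows", "kwargs": {
  "rows": [
    {"slide":[0,0,0.015],"delta_rot":[0,0,0],"fingers":-1},
    {"slide":[0,0,0.01],"delta_rot":[0,0,0],"fingers":-1},
    {"slide":[0,0,0],"delta_rot":[0,0,0],"fingers":-1}
  ]
}}

```text
time_s: 14.05
tcp_pos: [0.6136, 0.0368, 0.1264]
eef_rot: [-180.0, -0.0, 5.4]
contact_force: [-1.2, 0.5, 2.4]
gripper_width: 0.0652
gripper_force: 15.0
```

Request:
{"fn": "play_rows", "kwargs": {
  "rows": [
    {"slide":[0,0,0],"delta_rot":[0,0,0],"fingers":1},
    {"slide":[0,0,0],"delta_rot":[0,0,0],"fingers":1},
    {"slide":[0,0,0],"delta_rot":[0,0,0],"fingers":1},
    {"slide":[0,0,-0.2],"delta_rot":[0,0,0],"fingers":1},
    {"slide":[0,0,-0.3],"delta_rot":[0,0,0],"fingers":1},
    {"slide":[0,0,-0.3],"delta_rot":[0,0,0],"fingers":1},
    {"slide":[0,0,0],"delta_rot":[0,0,0],"fingers":0}
  ]
}}

```text
time_s: 14.92
tcp_pos: [0.6155, 0.0371, 0.2505]
eef_rot: [-179.9, -0.4, 5.4]
contact_force: [0.5, 1.1, -0.1]
gripper_width: 0.0824
gripper_force: 0.0
```

```bash
python3 go.py .4087 -.1837 .1 -14.8
```

```text
t 14.925 pos [0.6155 0.0371 0.2505] rot [-179.95   -0.42    5.43] F [ 0.5  1.1 -0.1] w 0.0824 j6 74
turn tot [-0.03 -0.09  4.41]  slide tot (after turn) [-0.957  1.775  1.003] xy rows>= 4.8
```

Request:
{"fn": "play_rows", "kwargs": {
  "rows": [
    {"slide":[0,0,0],"delta_rot":[0,0,0.88],"fingers":-0.61},
    {"slide":[0,0,0],"delta_rot":[0,0,0.88],"fingers":-0.61},
    {"slide":[0,0,0],"delta_rot":[0,0,0.88],"fingers":-0.61},
    {"slide":[0,0,0],"delta_rot":[0,0,0.88],"fingers":-0.61},
    {"slide":[0,0,0],"delta_rot":[0,0,0.89],"fingers":-0.61},
    {"slide":[-0.159,0.295,0],"delta_rot":[0,0,0],"fingers":-0.61},
    {"slide":[-0.159,0.295,0],"delta_rot":[0,0,0],"fingers":-0.61},
    {"slide":[-0.159,0.295,0],"delta_rot":[0,0,0],"fingers":-0.61}
  ]
}}

```text
time_s: 15.92
tcp_pos: [0.5088, -0.0742, 0.2451]
eef_rot: [180.0, 0.1, -14.8]
contact_force: [1.5, -0.1, 0.2]
gripper_width: 0.0171
gripper_force: 0.0
```

Request:
{"fn": "play_rows", "kwargs": {
  "rows": [
    {"slide":[-0.159,0.295,0.2],"delta_rot":[0,0,0],"fingers":-0.61},
    {"slide":[-0.159,0.295,0.25],"delta_rot":[0,0,0],"fingers":-0.61},
    {"slide":[-0.159,0.295,0.25],"delta_rot":[0,0,0],"fingers":-0.61},
    {"slide":[0,0,0.35],"delta_rot":[0,0,0],"fingers":-0.61},
    {"slide":[0,0,0.3],"delta_rot":[0,0,0],"fingers":-0.61},
    {"slide":[0,0,0],"delta_rot":[0,0,0],"fingers":-0.61},
    {"slide":[0,0,0],"delta_rot":[0,0,0],"fingers":-0.61}
  ]
}}

```text
time_s: 16.8
tcp_pos: [0.4082, -0.1831, 0.0448]
eef_rot: [180.0, -0.0, -14.8]
contact_force: [0.3, 0.3, 1.1]
gripper_width: 0.0173
gripper_force: 0.0
```

```bash
python3 go.py .4087 -.1837 .01 -14.8;python3 - <<'E'
from h import *
t=cap("top",3);s=cap("side",3)
pickle.dump((t,s),open("c2.pkl","wb"))
S=s["image"]
mont("z8.png",zoom(s["image"],225,215,335,310,5),zoom(t["image"],342,210,392,272,4))
E
```

```text
t 16.8 pos [ 0.4082 -0.1831  0.0448] rot [ 1.7999e+02 -3.0000e-02 -1.4770e+01] F [0.3 0.3 1.1] w 0.0173 j6 74
turn tot [ 0.   -0.01  0.01]  slide tot (after turn) [0.004 0.003 0.232] xy rows>= 0.0
```

View pics/z8.png

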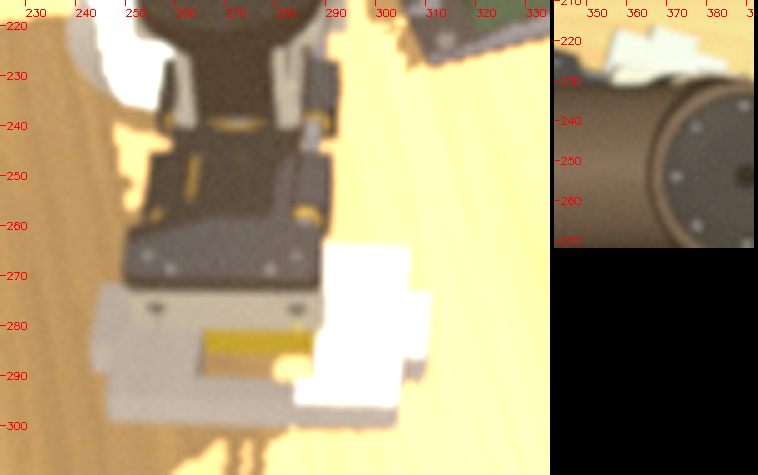

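Run:
```python
from h import *
t,s=pickle.load(open("c2.pkl","rb"))
for z in(.018,.045,.064,.111,.15): print(z,proj(s,[.4082,-.1831,z]))
p=[(0,(-.064,-.045,.018),(245.5,293.8)),(0,(.064,-.045,.018),(302.5,295.5))]
print(fit([s],p,[.4,-.18,-.26]))
c=pickle.load(open("c1.pkl","rb"))
# z5 check: tool at .6115,.0393,.2159 finger tip
print(proj(s,[.6115,.0393,.2159]))
mont("z9.png",zoom(s["image"],245,258,300,300,10))
```

```text
0.018 [[276.62638122 276.09676933]]
0.045 [[275.88365071 268.25780058]]
0.064 [[275.34756148 262.58594524]]
0.111 [[273.97152571 247.97405872]]
0.15 [[272.7728126 235.1821321]]
(array([ 0.4055, -0.1896]), np.float64(-16.05), array([[-0.8, -0.1],
       [ 0.8,  0. ]]))
[[339.16095543 135.48907104]]
```

View pics/z9.png

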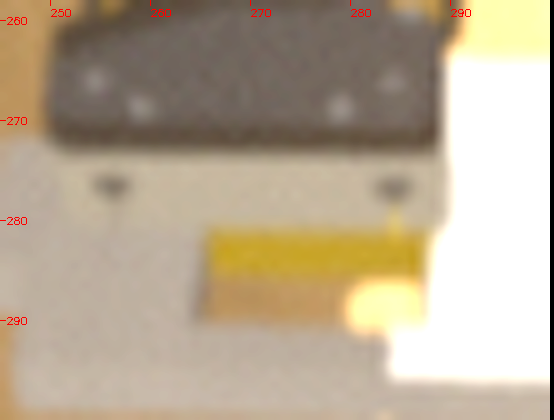

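The side view shows only the gripper body in front of the plate, which hides the fingertips. I descend with force checks.

Request:
{"fn": "play_rows", "kwargs": {
  "rows": [
    {"slide":[0,0,0.1],"delta_rot":[0,0,0],"fingers":-0.61},
    {"slide":[0,0,0.06],"delta_rot":[0,0,0],"fingers":-0.61},
    {"slide":[0,0,0],"delta_rot":[0,0,0],"fingers":-0.61},
    {"slide":[0,0,0],"delta_rot":[0,0,0],"fingers":-0.61}
  ]
}}

```text
time_s: 17.6
tcp_pos: [0.4077, -0.1831, 0.0201]
eef_rot: [180.0, -0.0, -14.8]
contact_force: [0.2, 0.5, 0.2]
gripper_width: 0.0171
gripper_force: 0.0
```

Request:
{"fn": "play_rows", "kwargs": {
  "rows": [
    {"slide":[0,0,0.02],"delta_rot":[0,0,0],"fingers":-0.61},
    {"slide":[0,0,0.02],"delta_rot":[0,0,0],"fingers":-0.61},
    {"slide":[0,0,0],"delta_rot":[0,0,0],"fingers":-0.61}
  ]
}}

```text
time_s: 17.98
tcp_pos: [0.4084, -0.1833, 0.0172]
eef_rot: [180.0, -0.1, -14.7]
contact_force: [-14.0, 8.6, 55.1]
gripper_width: 0.0172
gripper_force: 27.2
```

```bash
python3 -c "
from plant import r
s=r.get_state();print(s['contact_force'],s['moment'],s['gripper_force'],s['tcp_pos'])"
```

```text
[-13.99245964   8.62393615  55.11605561] [ 2.92188401  5.18834976 -0.18192624] 27.190112471580505 [ 0.40844274 -0.18332631  0.01724086]
```

Request:
{"fn": "play_rows", "kwargs": {
  "rows": [
    {"slide":[0,0,-0.1],"delta_rot":[0,0,0],"fingers":-0.61},
    {"slide":[0,0,0],"delta_rot":[0,0,0],"fingers":-0.61}
  ]
}}

```text
time_s: 18.23
tcp_pos: [0.4085, -0.1831, 0.03]
eef_rot: [-180.0, -0.2, -14.8]
contact_force: [1.1, -0.0, 0.1]
gripper_width: 0.017
gripper_force: 0.0
```

```bash
python3 -c "
from plant import r
s=r.get_state();print(s['contact_force'],s['moment'],s['gripper_force'],s['tcp_pos'])"
```

```text
[ 1.06454267 -0.01602413  0.05168519] [-0.01961219  0.01765172 -0.03485574] 0.0 [ 0.40852837 -0.1831032   0.02998508]
```

```bash
cat > ba.py <<'E'
from h import *
C=pickle.load(open("c0.pkl","rb"))
def rect(a,b,z,uv,cam=0): return [(cam,(sx*a/2,sy*b/2,z),q) for (sx,sy),q in zip(((1,1),(1,-1),(-1,1),(-1,-1)),uv)]
B=[(0,(-.1,.065,.006),(274,207.5)),(0,(-.1,-.065,.006),(315,204.5)),(0,(.1,-.065,.006),(309.5,141.7)),
(0,(.0715,.0525,.175),(268.7,144.5)),(0,(-.0715,.0525,.175),(273.5,196)),(0,(-.0715,-.0525,.175),(311,193)),
(1,(.1,-.065,.006),(380.5,210)),(1,(-.1,.065,.006),(294.5,197)),(1,(-.0715,-.0525,.175),(319.5,169)),
(1,(.0715,-.0525,.175),(373.5,157.5)),(1,(.0715,.0525,.175),(357,134.5)),(1,(-.0715,.0525,.175),(305,145))]
P=rect(.128,.09,.018,[(355.7,217.5),(383.5,225),(345,257.3),(372.8,265)])+rect(.128,.09,.018,[(305,264),(303.5,295),(249,263),(246,294.5)],1)
O={"baler":(B,[.61,.038,.09]),"plate":(P,[.41,-.185,-.26]),
"red":(rect(.116,.066,.018,[(213,175),(231.5,183),(200.5,208.5),(218,215.5)]),[.55,.276,-.37]),
"grey":(rect(.116,.066,.018,[(228.5,227.5),(248.5,230),(223.5,263),(243,266.5)]),[.39,.21,-.14]),
"grey2":(rect(.116,.066,.11,[(280.3,151.5),(300,150.5),(281.7,191.8),(302,189)]),[.61,.04,.09]),
"foot":(rect(.096,.076,.016,[(414,197),(439.5,197),(414,228.5),(439.5,228.5)]),[.5,-.38,0]),
"tray":(rect(.16,.13,.022,[(411.5,190.5),(453,191),(410.5,241),(452.5,242)]),[.49,-.39,0])}
# robot anchors on the cans: name,pos,yaw, sigma along/across the jaws
A=[("grey",(.3893,.2135),-7.85),("red",(.547,.2775),-21.5),("grey2",(.6145,.0406),5.4)]
N=list(O)
def res(v,full=False):
    out=list(v[:12]/np.tile([.002,.002,.002,.003,.003,.003],2)); cams=[]
    for i in(0,1):
        d=v[6*i:6*i+6]; c=dict(C[i]); dR=cv2.Rodrigues(d[3:])[0]; c["R"]=dR@c["R"]; c["t"]=c["t"]+d[:3]; cams.append(c)
    for k,n in enumerate(N):
        x,y,a=v[12+3*k:15+3*k]; ob=O[n][0]; b=np.array([o[1] for o in ob])
        X=np.c_[x+np.cos(a)*b[:,0]-np.sin(a)*b[:,1],y+np.sin(a)*b[:,0]+np.cos(a)*b[:,1],b[:,2]]
        sg=1.2 if "re" in n else .7
        for (ci,_,uv),Xi in zip(ob,X): out+=list((proj(cams[ci],Xi)[0]-(np.array(uv)-.5))/sg)
    for n,p,yw in A:
        k=12+3*N.index(n); d=v[k:k+2]-p; w=np.radians(yw)
        out+=[(d[0]*np.cos(w)+d[1]*np.sin(w))/.006,(-d[0]*np.sin(w)+d[1]*np.cos(w))/.0015]
    return (np.array(out),cams) if full else np.array(out)
if __name__=="__main__":
    v=least_squares(res,np.r_[np.zeros(12),np.concatenate([O[n][1] for n in N])],loss="soft_l1",x_scale=.01).x
    e,cams=res(v,True); pickle.dump(cams,open("cams.pkl","wb"))
    print(v[:12].round(4)); 
    for k,n in enumerate(N): print(n,v[12+3*k:14+3*k].round(4),np.degrees(v[14+3*k]).round(1))
    print("anch",e[-6:].round(1),"rms",np.sqrt(np.mean(e**2)).round(2)); print(e[12:12+24].reshape(-1,2).round(1).tolist()); print(e[36:52].reshape(-1,2).round(1).tolist())
E
python3 ba.py
```

```text
[ 0.0005 -0.001   0.0014 -0.0017 -0.0007  0.0006 -0.0021  0.0037  0.0004
 -0.0013 -0.0015  0.0019]
baler [0.6129 0.0419] 5.5
plate [ 0.4074 -0.1833] -14.5
red [0.5452 0.2778] -21.3
grey [0.3879 0.2133] -7.9
grey2 [0.6142 0.0407] 4.3
foot [ 0.4971 -0.3782] 0.2
tray [ 0.4869 -0.3928] -0.8
anch [-0.2 -0.3 -0.3 -0.2 -0.1  0.1] rms 0.77
[[0.3, 1.1], [1.1, 0.2], [1.0, -0.8], [-0.7, 0.0], [-1.3, 0.3], [-0.3, -0.2], [2.2, -0.3], [-0.5, -1.8], [-1.7, 1.4], [1.5, 0.1], [1.0, -0.5], [-1.0, 0.2]]
[[-0.2, -0.1], [0.1, -0.0], [-0.0, 0.4], [0.4, 0.1], [-0.0, -0.4], [0.2, -0.0], [1.2, 0.3], [-1.0, -0.3]]
```

Request:
{"fn": "play_rows", "kwargs": {
  "rows": [
    {"slide":[0,0.027,0],"delta_rot":[0,0,0],"fingers":-0.61},
    {"slide":[0,0,0.06],"delta_rot":[0,0,0],"fingers":-0.61},
    {"slide":[0,0,0.02],"delta_rot":[0,0,0],"fingers":-0.61},
    {"slide":[0,0,0.01],"delta_rot":[0,0,0],"fingers":-0.61}
  ]
}}

```text
time_s: 18.73
tcp_pos: [0.406, -0.187, 0.0146]
eef_rot: [180.0, 0.1, -14.8]
contact_force: [-0.4, 1.0, -0.2]
gripper_width: 0.017
gripper_force: 0.0
```

```bash
python3 -c "
from plant import r
s=r.get_state();print(s['contact_force'],s['moment'],s['gripper_force'],s['tcp_pos'])"
```

```text
[-0.40087199  1.02398302 -0.17945355] [-0.05256697  0.01685629 -0.02618037] 0.0 [ 0.40597762 -0.18700002  0.01459896]
```

That went in cleanly at 4 mm toward −y. I finish the insertion and grip.

Request:
{"fn": "play_rows", "kwargs": {
  "rows": [
    {"slide":[0,0,0.02],"delta_rot":[0,0,0],"fingers":-0.61},
    {"slide":[0,0,0.01],"delta_rot":[0,0,0],"fingers":-0.61},
    {"slide":[0,0,0],"delta_rot":[0,0,0],"fingers":-1},
    {"slide":[0,0,0],"delta_rot":[0,0,0],"fingers":-1},
    {"slide":[0,0,0],"delta_rot":[0,0,0],"fingers":-1}
  ],
  "squeeze": 45
}}

```text
time_s: 19.35
tcp_pos: [0.4064, -0.187, 0.0108]
eef_rot: [-180.0, 0.0, -14.8]
contact_force: [0.5, -0.5, -2.1]
gripper_width: 0.0094
gripper_force: 45.0
```

```bash
python3 go.py .4 -.18 .2 -14.5
```

```text
t 19.35 pos [ 0.4064 -0.187   0.0108] rot [-180.      0.    -14.81] F [ 0.5 -0.5 -2.1] w 0.0094 j6 75
turn tot [-0.    0.   -0.07]  slide tot (after turn) [-0.053 -0.034 -1.261] xy rows>= 0.2
```

Request:
{"fn": "play_rows", "kwargs": {
  "rows": [
    {"slide":[0,0,-0.2],"delta_rot":[0,0,0],"fingers":-1},
    {"slide":[0,0,-0.3],"delta_rot":[0,0,0],"fingers":-1},
    {"slide":[0,0,-0.3],"delta_rot":[0,0,0],"fingers":-1},
    {"slide":[0,0,-0.3],"delta_rot":[0,0,-0.88],"fingers":-1},
    {"slide":[0,0,-0.3],"delta_rot":[0,0,-0.88],"fingers":-1},
    {"slide":[0,0,-0.2],"delta_rot":[0,0,-0.88],"fingers":-1},
    {"slide":[0,0,0],"delta_rot":[0,0,-0.89],"fingers":-1},
    {"slide":[0,0,0],"delta_rot":[0,0,-0.89],"fingers":-1}
  ]
}}

```text
time_s: 20.35
tcp_pos: [0.4062, -0.1868, 0.2511]
eef_rot: [-180.0, -0.0, 5.6]
contact_force: [0.2, 0.7, -2.9]
gripper_width: 0.0094
gripper_force: 45.0
```

```bash
python3 go.py .612 .037 .2 5.4;python3 - <<'E'
from h import *
t=cap("top",3);s=cap("side",3)
pickle.dump((t,s),open("c3.pkl","wb"))
mont("z10.png",zoom(t["image"],262,134,324,214,6),zoom(s["image"],290,128,390,226,4))
E
```

```text
t 20.35 pos [ 0.4062 -0.1868  0.2511] rot [-1.7998e+02 -4.0000e-02  5.5800e+00] F [ 0.2  0.7 -2.9] w 0.0094 j6 95
turn tot [-0.01 -0.01  0.04]  slide tot (after turn) [ 1.507 -1.356  0.341] xy rows>= 4.9
```

View pics/z10.png

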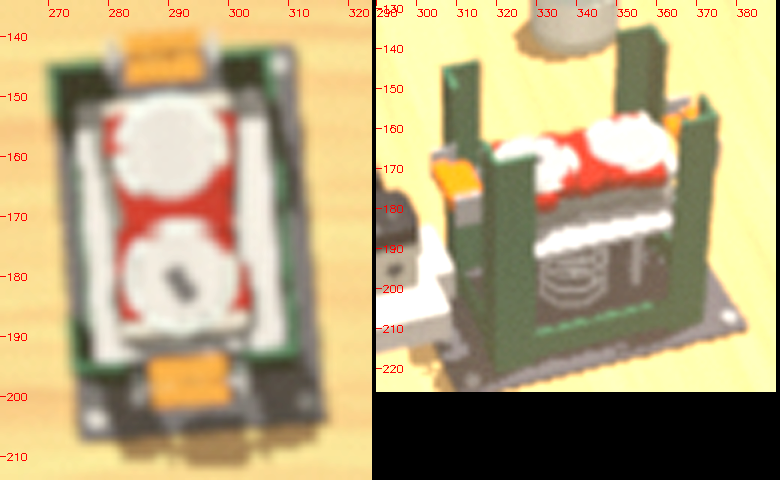

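Request:
{"fn": "play_rows", "kwargs": {
  "rows": [
    {"slide":[0.251,-0.226,0],"delta_rot":[0,0,0.04],"fingers":-1},
    {"slide":[0.251,-0.226,0],"delta_rot":[0,0,0],"fingers":-1},
    {"slide":[0.251,-0.226,0],"delta_rot":[0,0,0],"fingers":-1},
    {"slide":[0.251,-0.226,0],"delta_rot":[0,0,0],"fingers":-1},
    {"slide":[0.251,-0.226,0],"delta_rot":[0,0,0],"fingers":-1},
    {"slide":[0.252,-0.226,0.1],"delta_rot":[0,0,0],"fingers":-1},
    {"slide":[0,0,0.1],"delta_rot":[0,0,0],"fingers":-1},
    {"slide":[0,0,0.1],"delta_rot":[0,0,0],"fingers":-1}
  ]
}}

```text
time_s: 21.65
tcp_pos: [0.6124, 0.0365, 0.2044]
eef_rot: [180.0, 0.1, 5.3]
contact_force: [0.3, 0.1, -2.4]
gripper_width: 0.0095
gripper_force: 45.0
```

Request:
{"fn": "play_rows", "kwargs": {
  "rows": [
    {"slide":[0,0,0],"delta_rot":[0,0,0],"fingers":-1},
    {"slide":[0,0,0],"delta_rot":[0,0,0],"fingers":-1}
  ]
}}

```text
time_s: 21.9
tcp_pos: [0.6128, 0.0357, 0.2068]
eef_rot: [180.0, -0.1, 5.2]
contact_force: [0.2, 0.1, -1.0]
gripper_width: 0.0091
gripper_force: 45.0
```

```bash
python3 go.py .6123 .0375 .19 5.4;python3 - <<'E'
from h import *
t=cap("top",3);s=cap("side",3)
pickle.dump((t,s),open("c4.pkl","wb"))
mont("z11.png",zoom(t["image"],258,130,328,214,5),zoom(s["image"],290,100,390,226,4))
E
```

```text
t 21.9 pos [0.6128 0.0357 0.2068] rot [ 1.80e+02 -7.00e-02  5.23e+00] F [ 0.2  0.1 -1. ] w 0.0091 j6 74
turn tot [ 0.   -0.01 -0.04]  slide tot (after turn) [-0.002 -0.012  0.112] xy rows>= 0.0
```

View pics/z11.png

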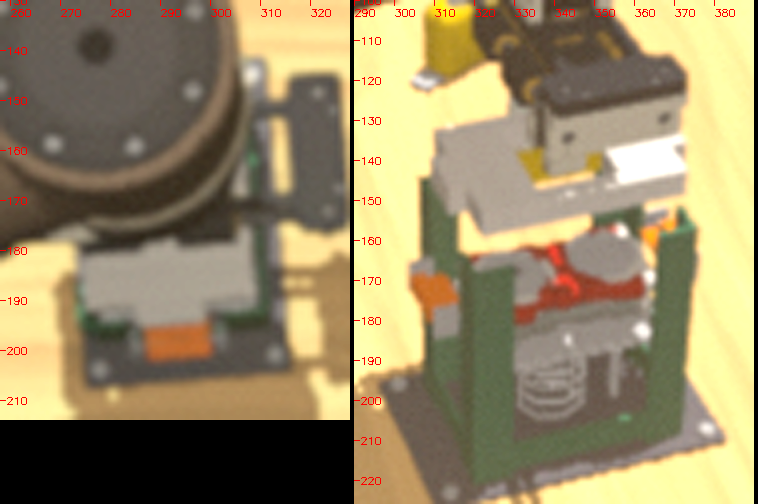

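Top view: the plate edges (273.6..308.8, v≈191) sit centred between the posts (273..311.6) within about 1 mm. I lower into the cage.

Request:
{"fn": "play_rows", "kwargs": {
  "rows": [
    {"slide":[0,0,0.08],"delta_rot":[0,0,-0.02],"fingers":-1},
    {"slide":[0,0,0.05],"delta_rot":[0,0,0],"fingers":-1},
    {"slide":[0,0,0.03],"delta_rot":[0,0,0],"fingers":-1},
    {"slide":[0,0,0],"delta_rot":[0,0,0],"fingers":-1}
  ]
}}

```text
time_s: 22.7
tcp_pos: [0.6125, 0.0363, 0.1812]
eef_rot: [180.0, 0.1, 5.4]
contact_force: [-0.3, 0.8, -1.0]
gripper_width: 0.0086
gripper_force: 45.0
```

```bash
python3 go.py .6123 .0375 .14 5.4; python3 -c "
from plant import r
s=r.get_state();print(s['moment'])"
```

```text
t 22.7 pos [0.6125 0.0363 0.1812] rot [1.7998e+02 6.0000e-02 5.3700e+00] F [-0.3  0.8 -1. ] w 0.0086 j6 74
turn tot [ 0.    0.01 -0.01]  slide tot (after turn) [-0.001 -0.008  0.275] xy rows>= 0.0
[-0.02558445 -0.02609594 -0.02662292]
```

Request:
{"fn": "play_rows", "kwargs": {
  "rows": [
    {"slide":[0,0,0.07],"delta_rot":[0,0,0],"fingers":-1},
    {"slide":[0,0,0.07],"delta_rot":[0,0,0],"fingers":-1},
    {"slide":[0,0,0.07],"delta_rot":[0,0,0],"fingers":-1},
    {"slide":[0,0,0.04],"delta_rot":[0,0,0],"fingers":-1},
    {"slide":[0,0,0],"delta_rot":[0,0,0],"fingers":-1}
  ]
}}

```text
time_s: 23.32
tcp_pos: [0.6124, 0.0363, 0.1437]
eef_rot: [180.0, 0.1, 5.4]
contact_force: [-0.4, -0.7, -1.0]
gripper_width: 0.0093
gripper_force: 45.0
```

Request:
{"fn": "play_rows", "kwargs": {
  "rows": [
    {"slide":[0,0,0.01],"delta_rot":[0,0,0],"fingers":-1},
    {"slide":[0,0,0.01],"delta_rot":[0,0,0],"fingers":-1},
    {"slide":[0,0,0],"delta_rot":[0,0,0],"fingers":-1}
  ]
}}

```text
time_s: 23.7
tcp_pos: [0.6127, 0.0364, 0.1414]
eef_rot: [-180.0, -0.0, 5.4]
contact_force: [0.0, -0.1, -1.1]
gripper_width: 0.0091
gripper_force: 45.0
```

Request:
{"fn": "play_rows", "kwargs": {
  "rows": [
    {"slide":[0,0,0.01],"delta_rot":[0,0,0],"fingers":-1},
    {"slide":[0,0,0.01],"delta_rot":[0,0,0],"fingers":-1},
    {"slide":[0,0,0],"delta_rot":[0,0,0],"fingers":-1}
  ]
}}

```text
time_s: 24.08
tcp_pos: [0.6129, 0.0364, 0.1388]
eef_rot: [180.0, -0.0, 5.4]
contact_force: [-1.9, 0.5, 3.3]
gripper_width: 0.0092
gripper_force: 45.0
```

Request:
{"fn": "play_rows", "kwargs": {
  "rows": [
    {"slide":[0,0,0.007],"delta_rot":[0,0,0],"fingers":-1},
    {"slide":[0,0,0],"delta_rot":[0,0,0],"fingers":-1}
  ]
}}

```text
time_s: 24.32
tcp_pos: [0.6129, 0.0364, 0.1382]
eef_rot: [180.0, -0.0, 5.4]
contact_force: [-4.0, 0.7, 6.5]
gripper_width: 0.0088
gripper_force: 45.0
```

Request:
{"fn": "play_rows", "kwargs": {
  "rows": [
    {"slide":[0,0,0],"delta_rot":[0,0,0],"fingers":-0.61},
    {"slide":[0,0,0],"delta_rot":[0,0,0],"fingers":-0.61},
    {"slide":[0,0,0],"delta_rot":[0,0,0],"fingers":-0.61},
    {"slide":[0,0,-0.1],"delta_rot":[0,0,0],"fingers":-0.61},
    {"slide":[0,0,-0.2],"delta_rot":[0,0,0],"fingers":-0.61},
    {"slide":[0,0,-0.3],"delta_rot":[0,0,0],"fingers":-0.61},
    {"slide":[0,0,-0.1],"delta_rot":[0,0,0.59],"fingers":0.5},
    {"slide":[0,0,0],"delta_rot":[0,0,0.59],"fingers":0.5}
  ]
}}

```text
time_s: 25.32
tcp_pos: [0.6138, 0.0366, 0.2456]
eef_rot: [-179.9, -0.3, -0.1]
contact_force: [-0.1, 0.4, -1.0]
gripper_width: 0.0319
gripper_force: 0.0
```

```bash
python3 go.py .498 -.3825 .15 0
```

```text
t 25.325 pos [0.6138 0.0366 0.2456] rot [-1.7993e+02 -2.5000e-01 -1.3000e-01] F [-0.1  0.4 -1. ] w 0.0319 j6 68
turn tot [-0.01 -0.06 -0.03]  slide tot (after turn) [-0.772  2.794  0.637] xy rows>= 7.0
```

Request:
{"fn": "play_rows", "kwargs": {
  "rows": [
    {"slide":[-0.096,0.349,0],"delta_rot":[0,0,0],"fingers":0.6},
    {"slide":[-0.096,0.349,0],"delta_rot":[0,0,0],"fingers":0.6},
    {"slide":[-0.096,0.349,0],"delta_rot":[0,0,0],"fingers":0.6},
    {"slide":[-0.096,0.349,0],"delta_rot":[0,0,0],"fingers":0.6},
    {"slide":[-0.097,0.349,0],"delta_rot":[0,0,0],"fingers":0.6},
    {"slide":[-0.097,0.349,0],"delta_rot":[0,0,0],"fingers":0.6},
    {"slide":[-0.097,0.35,0],"delta_rot":[0,0,0],"fingers":0.6},
    {"slide":[-0.097,0.35,0],"delta_rot":[0,0,0],"fingers":0.6}
  ]
}}

```text
time_s: 26.32
tcp_pos: [0.4962, -0.3844, 0.2437]
eef_rot: [180.0, -0.1, -0.0]
contact_force: [1.7, 0.6, -0.5]
gripper_width: 0.0698
gripper_force: 0.0
```

Request:
{"fn": "play_rows", "kwargs": {
  "rows": [
    {"slide":[0,0,0.3],"delta_rot":[0,0,0],"fingers":0.6},
    {"slide":[0,0,0.3],"delta_rot":[0,0,0],"fingers":0.6},
    {"slide":[0,0,0],"delta_rot":[0,0,0],"fingers":0.6}
  ]
}}

```text
time_s: 26.7
tcp_pos: [0.4946, -0.3819, 0.1499]
eef_rot: [-179.9, 0.3, -0.1]
contact_force: [0.3, -0.6, 1.2]
gripper_width: 0.0697
gripper_force: 0.0
```

```bash
python3 go.py .498 -.3825 .064 0
python3 - <<'E'
from h import *
t,s=[cap(n,3) for n in("top","side")]
c=pickle.load(open("c1.pkl","rb"))
# plate in cage, top view: bright low-saturation blob
hsv=cv2.cvtColor(t["image"],cv2.COLOR_BGR2HSV)
m=((hsv[...,1]<60)&(hsv[...,2]>120)).astype(np.uint8); m[:135]=0;m[214:]=0;m[:,:262]=0;m[:,324:]=0
n,l,st,ce=cv2.connectedComponentsWithStats(m); k=1+np.argmax(st[1:,4])
mm=(l==k).astype(np.uint8); hull=cv2.convexHull(cv2.findContours(mm,0,2)[0][0])
print(st[k],ce[k],cv2.minAreaRect(hull))
print("plate expected corners",[proj(t,[.6129+np.cos(.0942)*x-np.sin(.0942)*y,.0415+np.sin(.0942)*x+np.cos(.0942)*y,.146])[0].round(1) for x,y in((.064,.045),(.064,-.045),(-.064,.045),(-.064,-.045))])
E
```

```text
t 26.7 pos [ 0.4946 -0.3819  0.1499] rot [-1.7985e+02  3.2000e-01 -9.0000e-02] F [ 0.3 -0.6  1.2] w 0.0697 j6 110
turn tot [-0.03  0.07 -0.02]  slide tot (after turn) [0.023 0.004 0.573] xy rows>= 0.1
[ 273  141   36   56 1299] [290.74441878 169.53964588] ((290.5586242675781, 168.70346069335938), (54.97610855102539, 33.052101135253906), 85.2363510131836)
plate expected corners [array([271.4, 148.4]), array([303.3, 145.7]), array([275.1, 193.7]), array([307.2, 191. ])]
```

Request:
{"fn": "play_rows", "kwargs": {
  "rows": [
    {"slide":[0.016,0,0.2],"delta_rot":[0,0,0],"fingers":0.6},
    {"slide":[0,0,0.2],"delta_rot":[0,0,0],"fingers":0.6},
    {"slide":[0,0,0.16],"delta_rot":[0,0,0],"fingers":0.6},
    {"slide":[0,0,0],"delta_rot":[0,0,0],"fingers":-1},
    {"slide":[0,0,0],"delta_rot":[0,0,0],"fingers":-1},
    {"slide":[0,0,0],"delta_rot":[0,0,0],"fingers":-1},
    {"slide":[0,0,0],"delta_rot":[0,0,0],"fingers":-1},
    {"slide":[0,0,0],"delta_rot":[0,0,0],"fingers":-1}
  ],
  "squeeze": 60
}}

```text
time_s: 28.0
tcp_pos: [0.4997, -0.3831, 0.0694]
eef_rot: [179.9, -0.1, -0.0]
contact_force: [-0.5, -1.3, 5.1]
gripper_width: 0.0339
gripper_force: 60.0
```

```bash
python3 go.py .6125 .0365 .25 5.4
```

```text
t 28.0 pos [ 0.4997 -0.3831  0.0694] rot [ 1.7994e+02 -1.0000e-01 -3.0000e-02] F [-0.5 -1.3  5.1] w 0.0339 j6 110
turn tot [ 0.01 -0.02 -1.19]  slide tot (after turn) [ 1.012 -2.714 -1.204] xy rows>= 7.0
```

Request:
{"fn": "play_rows", "kwargs": {
  "rows": [
    {"slide":[0,0,-0.2],"delta_rot":[0,0,0],"fingers":-1},
    {"slide":[0,0,-0.3],"delta_rot":[0,0,0],"fingers":-1},
    {"slide":[0,0,-0.3],"delta_rot":[0,0,0],"fingers":-1},
    {"slide":[0,0,-0.3],"delta_rot":[0,0,0],"fingers":-1},
    {"slide":[0,0,-0.3],"delta_rot":[0,0,-0.6],"fingers":-1},
    {"slide":[0,0,-0.04],"delta_rot":[0,0,-0.59],"fingers":-1}
  ]
}}

```text
time_s: 28.75
tcp_pos: [0.4998, -0.383, 0.2877]
eef_rot: [179.9, -0.2, 5.5]
contact_force: [-0.2, 1.0, -4.7]
gripper_width: 0.0338
gripper_force: 60.0
```

Request:
{"fn": "play_rows", "kwargs": {
  "rows": [
    {"slide":[0.126,-0.339,0],"delta_rot":[0,0,0],"fingers":-1},
    {"slide":[0.126,-0.339,0],"delta_rot":[0,0,0],"fingers":-1},
    {"slide":[0.126,-0.339,0],"delta_rot":[0,0,0],"fingers":-1},
    {"slide":[0.126,-0.339,0],"delta_rot":[0,0,0],"fingers":-1},
    {"slide":[0.127,-0.339,0],"delta_rot":[0,0,0],"fingers":-1},
    {"slide":[0.127,-0.339,0],"delta_rot":[0,0,0],"fingers":-1},
    {"slide":[0.127,-0.34,0],"delta_rot":[0,0,0],"fingers":-1},
    {"slide":[0.127,-0.34,0],"delta_rot":[0,0,0],"fingers":-1}
  ]
}}

```text
time_s: 29.75
tcp_pos: [0.6111, 0.0389, 0.2834]
eef_rot: [-180.0, 0.1, 5.4]
contact_force: [1.3, 0.8, -4.2]
gripper_width: 0.0338
gripper_force: 60.0
```

Request:
{"fn": "play_rows", "kwargs": {
  "rows": [
    {"slide":[0,0,0],"delta_rot":[0,0,0],"fingers":-1},
    {"slide":[0,0,0],"delta_rot":[0,0,0],"fingers":-1}
  ]
}}

```text
time_s: 30.0
tcp_pos: [0.611, 0.0373, 0.2832]
eef_rot: [180.0, 0.1, 5.5]
contact_force: [-0.4, -0.5, -4.0]
gripper_width: 0.0343
gripper_force: 60.0
```

```bash
python3 go.py .6125 .0365 .22 5.4
```

```text
t 30.0 pos [0.611  0.0373 0.2832] rot [1.7999e+02 1.3000e-01 5.4600e+00] F [-0.4 -0.5 -4. ] w 0.0343 j6 74
turn tot [0.   0.03 0.01]  slide tot (after turn) [0.01  0.006 0.421] xy rows>= 0.0
```

Lower to z≈0.218 and then press gradually.

Request:
{"fn": "play_rows", "kwargs": {
  "rows": [
    {"slide":[0.01,0.005,0.2],"delta_rot":[0,0,0],"fingers":-1},
    {"slide":[0,0,0.15],"delta_rot":[0,0,0],"fingers":-1},
    {"slide":[0,0,0.1],"delta_rot":[0,0,0],"fingers":-1},
    {"slide":[0,0,0.02],"delta_rot":[0,0,0],"fingers":-1},
    {"slide":[0,0,0],"delta_rot":[0,0,0],"fingers":-1}
  ]
}}

```text
time_s: 30.62
tcp_pos: [0.6136, 0.036, 0.2144]
eef_rot: [180.0, -0.0, 5.4]
contact_force: [0.4, 0.7, -3.8]
gripper_width: 0.0337
gripper_force: 60.0
```

Request:
{"fn": "play_rows", "kwargs": {
  "rows": [
    {"slide":[0,0,0.03],"delta_rot":[0,0,0],"fingers":-1},
    {"slide":[0,0,0.03],"delta_rot":[0,0,0],"fingers":-1},
    {"slide":[0,0,0],"delta_rot":[0,0,0],"fingers":-1}
  ]
}}

```text
time_s: 31.0
tcp_pos: [0.6143, 0.0365, 0.2066]
eef_rot: [180.0, -0.2, 5.4]
contact_force: [-2.3, -0.2, 7.8]
gripper_width: 0.0339
gripper_force: 60.0
```

Request:
{"fn": "play_rows", "kwargs": {
  "rows": [
    {"slide":[0,0,0.05],"delta_rot":[0,0,0],"fingers":-1},
    {"slide":[0,0,0.05],"delta_rot":[0,0,0],"fingers":-1},
    {"slide":[0,0,0.05],"delta_rot":[0,0,0],"fingers":-1},
    {"slide":[0,0,0.05],"delta_rot":[0,0,0],"fingers":-1}
  ]
}}

```text
time_s: 31.5
tcp_pos: [0.6151, 0.0364, 0.1777]
eef_rot: [180.0, -0.3, 5.5]
contact_force: [-1.0, -0.4, 11.6]
gripper_width: 0.0335
gripper_force: 60.0
```

Request:
{"fn": "play_rows", "kwargs": {
  "rows": [
    {"slide":[0,0,0.05],"delta_rot":[0,0,0],"fingers":-1},
    {"slide":[0,0,0.05],"delta_rot":[0,0,0],"fingers":-1},
    {"slide":[0,0,0.05],"delta_rot":[0,0,0],"fingers":-1},
    {"slide":[0,0,0.05],"delta_rot":[0,0,0],"fingers":-1}
  ]
}}

```text
time_s: 32.0
tcp_pos: [0.6152, 0.0364, 0.1476]
eef_rot: [180.0, -0.3, 5.5]
contact_force: [-1.3, -0.9, 12.8]
gripper_width: 0.0335
gripper_force: 60.0
```

Request:
{"fn": "play_rows", "kwargs": {
  "rows": [
    {"slide":[0,0,0.05],"delta_rot":[0,0,0],"fingers":-1},
    {"slide":[0,0,0.03],"delta_rot":[0,0,0],"fingers":-1},
    {"slide":[0,0,0.01],"delta_rot":[0,0,0],"fingers":-1},
    {"slide":[0,0,0],"delta_rot":[0,0,0],"fingers":-1}
  ]
}}

```text
time_s: 32.5
tcp_pos: [0.6151, 0.0364, 0.1344]
eef_rot: [180.0, -0.3, 5.5]
contact_force: [-2.6, -2.1, 14.3]
gripper_width: 0.0336
gripper_force: 60.0
```

Request:
{"fn": "play_rows", "kwargs": {
  "rows": [
    {"slide":[0,0,0.015],"delta_rot":[0,0,0],"fingers":-1},
    {"slide":[0,0,0.0],"delta_rot":[0,0,0],"fingers":-1},
    {"slide":[0,0,0],"delta_rot":[0,0,0],"fingers":-1}
  ]
}}

```text
time_s: 32.88
tcp_pos: [0.6152, 0.0364, 0.1333]
eef_rot: [180.0, -0.3, 5.5]
contact_force: [-5.8, -0.4, 20.7]
gripper_width: 0.0333
gripper_force: 60.0
```

Request:
{"fn": "play_rows", "kwargs": {
  "rows": [
    {"slide":[0,0,0.015],"delta_rot":[0,0,0],"fingers":-1},
    {"slide":[0,0,0.0],"delta_rot":[0,0,0],"fingers":-1},
    {"slide":[0,0,0],"delta_rot":[0,0,0],"fingers":-1}
  ]
}}

```text
time_s: 33.25
tcp_pos: [0.6155, 0.0364, 0.1332]
eef_rot: [180.0, -0.4, 5.5]
contact_force: [-10.2, 0.5, 34.8]
gripper_width: 0.0338
gripper_force: 60.0
```

Request:
{"fn": "play_rows", "kwargs": {
  "rows": [
    {"slide":[0,0,0.01],"delta_rot":[0,0,0],"fingers":-1},
    {"slide":[0,0,0],"delta_rot":[0,0,0],"fingers":-1},
    {"slide":[0,0,0],"delta_rot":[0,0,0],"fingers":-1},
    {"slide":[0,0,0],"delta_rot":[0,0,0],"fingers":-1},
    {"slide":[0,0,0],"delta_rot":[0,0,0],"fingers":-1},
    {"slide":[0,0,0],"delta_rot":[0,0,0],"fingers":-1},
    {"slide":[0,0,0],"delta_rot":[0,0,0],"fingers":-1},
    {"slide":[0,0,0],"delta_rot":[0,0,0],"fingers":-1}
  ]
}}

```text
time_s: 34.25
tcp_pos: [0.6157, 0.0364, 0.1331]
eef_rot: [179.9, -0.5, 5.6]
contact_force: [-15.3, 1.3, 44.0]
gripper_width: 0.0338
gripper_force: 60.0
```

Request:
{"fn": "play_rows", "kwargs": {
  "rows": [
    {"slide":[0,0,-0.05],"delta_rot":[0,0,0],"fingers":-1},
    {"slide":[0,0,-0.06],"delta_rot":[0,0,0],"fingers":-1},
    {"slide":[0,0,-0.06],"delta_rot":[0,0,0],"fingers":-1},
    {"slide":[0,0,-0.06],"delta_rot":[0,0,0],"fingers":-1},
    {"slide":[0,0,-0.06],"delta_rot":[0,0,0],"fingers":-1},
    {"slide":[0,0,-0.06],"delta_rot":[0,0,0],"fingers":-1},
    {"slide":[0,0,-0.06],"delta_rot":[0,0,0],"fingers":-1},
    {"slide":[0,0,-0.06],"delta_rot":[0,0,0],"fingers":-1}
  ]
}}

```text
time_s: 35.25
tcp_pos: [0.6128, 0.0365, 0.1958]
eef_rot: [-180.0, 0.0, 5.4]
contact_force: [-0.3, 0.2, -3.4]
gripper_width: 0.0341
gripper_force: 60.0
```

Request:
{"fn": "play_rows", "kwargs": {
  "rows": [
    {"slide":[0,0,-0.2],"delta_rot":[0,0,0],"fingers":-1},
    {"slide":[0,0,-0.25],"delta_rot":[0,0,0],"fingers":-1},
    {"slide":[0,0,-0.1],"delta_rot":[0,0,0.6],"fingers":-1},
    {"slide":[0,0,0],"delta_rot":[0,0,0.59],"fingers":-1},
    {"slide":[0,0,0],"delta_rot":[0,0,0],"fingers":-1}
  ]
}}

```text
time_s: 35.88
tcp_pos: [0.6128, 0.0365, 0.2777]
eef_rot: [-180.0, 0.1, -0.0]
contact_force: [0.1, -0.9, -3.5]
gripper_width: 0.0336
gripper_force: 60.0
```

```bash
python3 go.py .4960 -.388 .26 0
```

```text
t 35.875 pos [0.6128 0.0365 0.2777] rot [-1.8e+02  7.0e-02 -3.0e-02] F [ 0.1 -0.9 -3.5] w 0.0336 j6 68
turn tot [-0.    0.02 -0.01]  slide tot (after turn) [-0.779  2.83   0.118] xy rows>= 7.0
```

Request:
{"fn": "play_rows", "kwargs": {
  "rows": [
    {"slide":[-0.097,0.353,0],"delta_rot":[0,0,0],"fingers":-1},
    {"slide":[-0.097,0.353,0],"delta_rot":[0,0,0],"fingers":-1},
    {"slide":[-0.097,0.354,0],"delta_rot":[0,0,0],"fingers":-1},
    {"slide":[-0.097,0.354,0],"delta_rot":[0,0,0],"fingers":-1},
    {"slide":[-0.097,0.354,0],"delta_rot":[0,0,0],"fingers":-1},
    {"slide":[-0.098,0.354,0],"delta_rot":[0,0,0],"fingers":-1},
    {"slide":[-0.098,0.354,0],"delta_rot":[0,0,0],"fingers":-1},
    {"slide":[-0.098,0.354,0],"delta_rot":[0,0,0],"fingers":-1}
  ]
}}

```text
time_s: 36.88
tcp_pos: [0.4952, -0.3894, 0.2776]
eef_rot: [-180.0, 0.1, 0.0]
contact_force: [1.8, -0.9, -4.7]
gripper_width: 0.0342
gripper_force: 60.0
```

Request:
{"fn": "play_rows", "kwargs": {
  "rows": [
    {"slide":[0,0,0.3],"delta_rot":[0,0,0],"fingers":-1},
    {"slide":[0,0,0.3],"delta_rot":[0,0,0],"fingers":-1},
    {"slide":[0,0,0.2],"delta_rot":[0,0,0],"fingers":-1},
    {"slide":[0,0,0.2],"delta_rot":[0,0,0],"fingers":-1},
    {"slide":[0,0,0.1],"delta_rot":[0,0,0],"fingers":-1},
    {"slide":[0,0,0.1],"delta_rot":[0,0,0],"fingers":-1},
    {"slide":[0,0,0],"delta_rot":[0,0,0],"fingers":-1},
    {"slide":[0,0,0],"delta_rot":[0,0,0],"fingers":-1}
  ]
}}

```text
time_s: 37.88
tcp_pos: [0.4967, -0.3883, 0.0993]
eef_rot: [180.0, -0.1, -0.0]
contact_force: [0.6, 0.8, -4.0]
gripper_width: 0.0335
gripper_force: 60.0
```

```bash
python3 go.py .4960 -.388 .0694 0
```

```text
t 37.875 pos [ 0.4967 -0.3883  0.0993] rot [ 1.7995e+02 -7.0000e-02 -2.0000e-02] F [ 0.6  0.8 -4. ] w 0.0335 j6 110
turn tot [ 0.01 -0.01 -0.  ]  slide tot (after turn) [-0.005 -0.002  0.199] xy rows>= 0.0
```

Request:
{"fn": "play_rows", "kwargs": {
  "rows": [
    {"slide":[0,0,0.1],"delta_rot":[0,0,0],"fingers":-1},
    {"slide":[0,0,0.06],"delta_rot":[0,0,0],"fingers":-1},
    {"slide":[0,0,0.025],"delta_rot":[0,0,0],"fingers":-1},
    {"slide":[0,0,0.015],"delta_rot":[0,0,0],"fingers":-1},
    {"slide":[0,0,0],"delta_rot":[0,0,0],"fingers":-1}
  ]
}}

```text
time_s: 38.5
tcp_pos: [0.4956, -0.388, 0.0696]
eef_rot: [180.0, 0.0, -0.0]
contact_force: [-4.5, 3.8, 7.8]
gripper_width: 0.034
gripper_force: 60.0
```

Request:
{"fn": "play_rows", "kwargs": {
  "rows": [
    {"slide":[0,0,0.01],"delta_rot":[0,0,0],"fingers":-1},
    {"slide":[0,0,0],"delta_rot":[0,0,0],"fingers":-1}
  ]
}}

```text
time_s: 38.75
tcp_pos: [0.4956, -0.388, 0.0695]
eef_rot: [180.0, 0.0, 0.0]
contact_force: [-8.3, 6.3, 17.4]
gripper_width: 0.0336
gripper_force: 60.0
```

Tamper is on the tray floor. Release, rise, and turn back toward the plate.

Request:
{"fn": "play_rows", "kwargs": {
  "rows": [
    {"slide":[0,0,-0.015],"delta_rot":[0,0,0],"fingers":0.4},
    {"slide":[0,0,0],"delta_rot":[0,0,0],"fingers":0.4},
    {"slide":[0,0,0],"delta_rot":[0,0,0],"fingers":0.4},
    {"slide":[0,0,-0.2],"delta_rot":[0,0,0],"fingers":0.4},
    {"slide":[0,0,-0.4],"delta_rot":[0,0,0],"fingers":0.4},
    {"slide":[0,0,-0.4],"delta_rot":[0,0,0],"fingers":-0.61},
    {"slide":[0,0,-0.2],"delta_rot":[0,0,-0.6],"fingers":-0.61},
    {"slide":[0,0,0],"delta_rot":[0,0,-0.59],"fingers":-0.61}
  ]
}}

```text
time_s: 39.75
tcp_pos: [0.4975, -0.3889, 0.2525]
eef_rot: [179.8, -0.3, 5.5]
contact_force: [-0.0, 0.3, -0.9]
gripper_width: 0.037
gripper_force: 0.0
```

```bash
python3 go.py .6125 .0365 .25 5.4;  python3 - <<'E'
from h import *
t,s=[cap(n,3) for n in("top","side")]
pickle.dump((t,s),open("c5.pkl","wb"))
mont("z12.png",zoom(t["image"],258,134,324,214,4),zoom(s["image"],290,128,390,226,3),zoom(s["image"],285,290,385,385,2))
E
```

```text
t 39.75 pos [ 0.4975 -0.3889  0.2525] rot [179.82  -0.28   5.51] F [-0.   0.3 -0.9] w 0.037 j6 116
turn tot [ 0.04 -0.06  0.02]  slide tot (after turn) [ 1.03  -2.751  0.017] xy rows>= 7.1
```

View pics/z12.png

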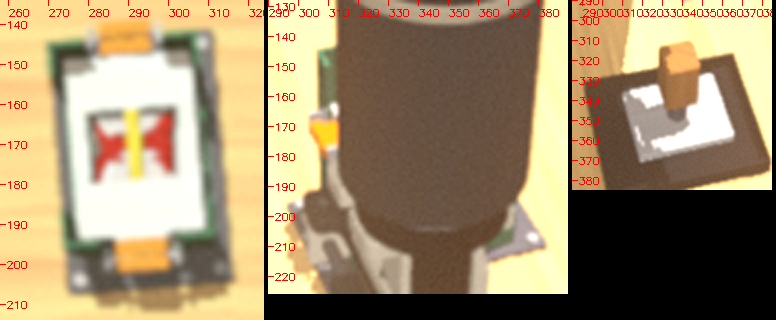

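Run:
```python
from h import *
t,s=pickle.load(open("c5.pkl","rb"))
hsv=cv2.cvtColor(t["image"],cv2.COLOR_BGR2HSV)
m=((hsv[...,1]>120)&(abs(hsv[...,0].astype(int)-28)<5)).astype(np.uint8);m[:160]=0;m[180:]=0;m[:,:283]=0;m[:,302:]=0
v,u=np.nonzero(m);print(len(u),u.mean(),v.mean(),np.ptp(u),np.ptp(v))
print("bar",ray(t,(u.mean(),v.mean()),.12),ray(t,(291,169.7),.12),"before",ray(t,(290.6,168.7),.146))
```

```text
41 290.9756097560976 168.82926829268294 3 15
bar [0.61799974 0.03793802 0.12      ] [0.61549741 0.03784167 0.12      ] before [0.61559804 0.03772503 0.146     ]
```

Request:
{"fn": "play_rows", "kwargs": {
  "rows": [
    {"slide":[0.128,-0.343,0],"delta_rot":[0,0,0],"fingers":-0.61},
    {"slide":[0.128,-0.343,0],"delta_rot":[0,0,0],"fingers":-0.61},
    {"slide":[0.128,-0.344,0],"delta_rot":[0,0,0],"fingers":-0.61},
    {"slide":[0.129,-0.344,0],"delta_rot":[0,0,0],"fingers":-0.61},
    {"slide":[0.129,-0.344,0],"delta_rot":[0,0,0],"fingers":-0.61},
    {"slide":[0.129,-0.344,0],"delta_rot":[0,0,0],"fingers":-0.61},
    {"slide":[0.129,-0.344,0],"delta_rot":[0,0,0],"fingers":-0.61},
    {"slide":[0.129,-0.344,0],"delta_rot":[0,0,0],"fingers":-0.61}
  ]
}}

```text
time_s: 41.05
tcp_pos: [0.6111, 0.039, 0.2486]
eef_rot: [180.0, 0.0, 5.4]
contact_force: [1.4, -0.7, 1.4]
gripper_width: 0.0169
gripper_force: 0.0
```

Request:
{"fn": "play_rows", "kwargs": {
  "rows": [
    {"slide":[0,0,0.3],"delta_rot":[0,0,0],"fingers":-0.61},
    {"slide":[0,0,0.25],"delta_rot":[0,0,0],"fingers":-0.61},
    {"slide":[0,0,0.2],"delta_rot":[0,0,0],"fingers":-0.61},
    {"slide":[0,0,0],"delta_rot":[0,0,0],"fingers":-0.61},
    {"slide":[0,0,0],"delta_rot":[0,0,0],"fingers":-0.61}
  ]
}}

```text
time_s: 41.68
tcp_pos: [0.6117, 0.0372, 0.1376]
eef_rot: [180.0, -0.1, 5.4]
contact_force: [0.6, -0.2, 0.3]
gripper_width: 0.0171
gripper_force: 0.0
```

```bash
python3 go.py .6129 .0364 .125 5.4
```

```text
t 41.675 pos [0.6117 0.0372 0.1376] rot [ 1.7998e+02 -6.0000e-02  5.4100e+00] F [ 0.6 -0.2  0.3] w 0.0171 j6 74
turn tot [ 0.   -0.01  0.  ]  slide tot (after turn) [0.008 0.006 0.084] xy rows>= 0.0
```

Request:
{"fn": "play_rows", "kwargs": {
  "rows": [
    {"slide":[0.007,0.005,0.07],"delta_rot":[0,0,0],"fingers":-0.61},
    {"slide":[0,0,0.04],"delta_rot":[0,0,0],"fingers":-0.61},
    {"slide":[0,0,0.02],"delta_rot":[0,0,0],"fingers":-0.61},
    {"slide":[0,0,0],"delta_rot":[0,0,0],"fingers":-0.61}
  ]
}}

```text
time_s: 42.18
tcp_pos: [0.6119, 0.0365, 0.1169]
eef_rot: [180.0, 0.0, 5.4]
contact_force: [-0.4, 0.6, 0.1]
gripper_width: 0.017
gripper_force: 0.0
```

Request:
{"fn": "play_rows", "kwargs": {
  "rows": [
    {"slide":[0,0,0.02],"delta_rot":[0,0,0],"fingers":-0.61},
    {"slide":[0,0,0.015],"delta_rot":[0,0,0],"fingers":-0.61},
    {"slide":[0,0,0],"delta_rot":[0,0,0],"fingers":-0.61}
  ]
}}

```text
time_s: 42.55
tcp_pos: [0.6119, 0.0365, 0.1116]
eef_rot: [180.0, 0.0, 5.4]
contact_force: [-0.6, 0.3, 0.2]
gripper_width: 0.0172
gripper_force: 0.0
```

Request:
{"fn": "play_rows", "kwargs": {
  "rows": [
    {"slide":[0,0,0.012],"delta_rot":[0,0,0],"fingers":-1},
    {"slide":[0,0,0],"delta_rot":[0,0,0],"fingers":-1},
    {"slide":[0,0,0],"delta_rot":[0,0,0],"fingers":-1},
    {"slide":[0,0,0],"delta_rot":[0,0,0],"fingers":-1}
  ],
  "squeeze": 50
}}

```text
time_s: 43.05
tcp_pos: [0.6121, 0.0364, 0.11]
eef_rot: [180.0, -0.0, 5.4]
contact_force: [1.7, -1.5, -2.2]
gripper_width: 0.0092
gripper_force: 50.0
```

Request:
{"fn": "play_rows", "kwargs": {
  "rows": [
    {"slide":[0,0,-0.01],"delta_rot":[0,0,0],"fingers":-1},
    {"slide":[0,0,0],"delta_rot":[0,0,0],"fingers":-1}
  ]
}}

```text
time_s: 43.3
tcp_pos: [0.6121, 0.0364, 0.11]
eef_rot: [180.0, 0.0, 5.4]
contact_force: [6.2, -2.8, -11.7]
gripper_width: 0.0095
gripper_force: 50.0
```

Request:
{"fn": "play_rows", "kwargs": {
  "rows": [
    {"slide":[0,0,-0.005],"delta_rot":[0,0,0],"fingers":-1},
    {"slide":[0,0,0],"delta_rot":[0,0,0],"fingers":-1},
    {"slide":[0,0,0],"delta_rot":[0,0,0],"fingers":-1},
    {"slide":[0,0,0],"delta_rot":[0,0,0],"fingers":-1},
    {"slide":[0,0,0],"delta_rot":[0,0,0],"fingers":-1}
  ]
}}

```text
time_s: 43.92
tcp_pos: [0.612, 0.0364, 0.11]
eef_rot: [180.0, 0.1, 5.4]
contact_force: [8.9, -3.9, -16.9]
gripper_width: 0.0097
gripper_force: 50.0
```

```bash
python3 -c "
from plant import r
s=r.get_state();print(s['contact_force'],s['moment'],s['tcp_pos'],s['eef_rot'])"
```

```text
[  8.89547808  -3.90610823 -16.88128359] [-1.47722169 -3.29778659 -0.04412617] [0.61203193 0.03637322 0.11004953] [1.79999597e+02 6.47408029e-02 5.36937873e+00]
```

Request:
{"fn": "play_rows", "kwargs": {
  "rows": [
    {"slide":[0.004,0,-0.003],"delta_rot":[0,0,0],"fingers":-1},
    {"slide":[0,0,0],"delta_rot":[0,0,0],"fingers":-1},
    {"slide":[0,0,0],"delta_rot":[0,0,0],"fingers":-1},
    {"slide":[0,0,0],"delta_rot":[0,0,0],"fingers":-1},
    {"slide":[0,0,0],"delta_rot":[0,0,0],"fingers":-1}
  ]
}}

```text
time_s: 44.55
tcp_pos: [0.6121, 0.0364, 0.1101]
eef_rot: [-180.0, 0.1, 5.4]
contact_force: [7.2, -4.1, -19.0]
gripper_width: 0.009
gripper_force: 50.0
```

Request:
{"fn": "play_rows", "kwargs": {
  "rows": [
    {"slide":[0,0,0.018],"delta_rot":[0,0,0],"fingers":-1},
    {"slide":[0,0,0],"delta_rot":[0,0,0],"fingers":-0.61},
    {"slide":[0,0,0],"delta_rot":[0,0,0],"fingers":-0.61},
    {"slide":[0,0,0],"delta_rot":[0,0,0],"fingers":-0.61}
  ]
}}

```text
time_s: 45.05
tcp_pos: [0.6127, 0.0368, 0.1103]
eef_rot: [-180.0, -0.0, 5.4]
contact_force: [1.5, 0.2, -0.1]
gripper_width: 0.0173
gripper_force: 0.0
```

Request:
{"fn": "play_rows", "kwargs": {
  "rows": [
    {"slide":[0,0,-0.05],"delta_rot":[0,0,0],"fingers":-0.61},
    {"slide":[0,0,-0.1],"delta_rot":[0,0,0],"fingers":-0.61},
    {"slide":[0,0,-0.3],"delta_rot":[0,0,0],"fingers":-0.61},
    {"slide":[0,0,-0.35],"delta_rot":[0,0,0],"fingers":-0.61},
    {"slide":[0,-0.35,-0.1],"delta_rot":[0,0,0],"fingers":-0.61},
    {"slide":[0,-0.4,0],"delta_rot":[0,0,0],"fingers":-0.61},
    {"slide":[0,-0.4,0],"delta_rot":[0,0,0],"fingers":-0.61},
    {"slide":[0,0,0],"delta_rot":[0,0,0],"fingers":-0.61}
  ]
}}

```text
time_s: 46.05
tcp_pos: [0.5959, 0.2121, 0.246]
eef_rot: [-180.0, -0.1, 5.7]
contact_force: [0.5, -1.0, -0.1]
gripper_width: 0.0172
gripper_force: 0.0
```

Run:
```python
from h import *
t=cap("top",3); t0,_=pickle.load(open("c5.pkl","rb"))
d=cv2.absdiff(t["image"],t0["image"]).max(2)
print("diff plate interior",d[150:190,275:306].mean(),"bar/tamper",d[160:180,280:302].mean(),d[190:242,411:453].mean(),"cage",d[140:208,275:314].mean())
def bar(c):
    hsv=cv2.cvtColor(c["image"],cv2.COLOR_BGR2HSV)
    m=((hsv[...,1]>120)&(abs(hsv[...,0].astype(int)-28)<5)).astype(np.uint8);m[:160]=0;m[180:]=0;m[:,:283]=0;m[:,302:]=0
    v,u=np.nonzero(m);return len(u),u.mean(),v.mean()
print(bar(t0),bar(t),r.get_state()["tcp_pos"])
```

```text
diff plate interior 3.0443548387096775 bar/tamper 2.790909090909091 43.29349816849817 cage 2.914781297134238
(41, np.float64(290.9756097560976), np.float64(168.82926829268294)) (41, np.float64(290.9268292682927), np.float64(168.97560975609755)) [0.59632037 0.20825637 0.24578394]
```

```bash
python3 -c "
from plant import r
print(r.close_job())"
```

```text
the job is handed in; nothing more can be done
None
```

The job is handed in, with no verdict returned: both cans are under the plate, which held under both dogs in a tug of about 17–19 N, and the tamper is upright in its tray. One bump on the way: on the first try at gripping the plate, the fingers pressed on it with about 55 N.

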